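# Load the shallots and hold the processor at full speed

## Task

Take the stoneware dish by its handle and tip it over the food processor's hopper so that all three shallots go down into the bowl, then level the dish and set it gently back on the shelf, upright, and let go of it. Then turn the processor's dial clockwise past its first two clicks to the third step (the orange dot) and hold it there against its spring: finish still holding the dial at the third step. Leave everything else on the shelf where it is.

Things in the scene. Friction and masses are not known exactly. Their poses are not given: they have to be found in the camera images.
- dish: Brown stoneware dish, 0.19-0.31 kg: shallow cone, foot 60 mm, rim 114 mm across, 30 mm high, wall 5, bottom 6 mm. Origin: centre of underside, z up. Straight handle along +y: bar 16 mm wide (x), 14 mm high, centre line 23 mm above the underside, free from 57 to 132 mm from the centre. Three loose shallots in it roll out over the lowest rim once it is tipped beyond about 50 degrees.
- shallot1: One of three peeled shallots, purplish pink, rolls like a 28 mm ball, 16 g. Origin: its centre.
- shallot2: One of three peeled shallots, purplish pink, rolls like a 28 mm ball, 16 g. Origin: its centre.
- shallot3: One of three peeled shallots, purplish pink, rolls like a 28 mm ball, 16 g. Origin: its centre.
- processor: Compact food processor, fixed. Origin: centre of its underside on the shelf; z up. Base 190 (x) by 335 mm (y), 38 high. Sage-green motor block 170 by 150 mm, top 150 mm up, on the -y half, carries the dial; clear bowl and lid with the pale flared feed hopper on the +y half. The bowl's grey handle sticks out to 107 mm on the -x side.
- hopper (a point): Centre of the feed hopper's round open mouth, level with its upper edge, 196 mm above the shelf. The mouth is about 120 mm across inside and narrows within 42 mm to a chute 74 mm across that opens into the bowl below.
- bowl (a point): Centre of the inner floor of the processor's bowl (135 to 145 mm across inside), 44 mm above the shelf, straight below the hopper. A shallot lying in the bowl has its centre 14 to 45 mm above it.
- dial (a joint): Angle of the processor's dial, rad: 0 = off, as at the start; grows as it is turned clockwise seen from above. Clicks at 0.40 (first step), 0.80 (second), 1.20 (third, orange dot); hard stop at 1.30. A spring turns it back to 0 from any step when let go. Turning takes at most about 0.23 N m, holding it at the third step 0.1 to 0.2 N m.
- dial_grip (a point): Point on the dial's upright axis, in the upper part of its black grip bar, 181 mm above the shelf; turns with the dial. The bar is 46 mm long along this frame's x, 13 mm wide along y and reaches 10 mm above this point; the 52 mm round skirt it stands on begins 22 mm below it; an orange line marks its -x half. z is up.
- fondue_pot: Black enamel fondue pot, 188 mm across, 85 mm high, with a handle along its +y to 200 mm from the centre. Origin: centre of its underside. Bystander.
- burner: Chrome spirit burner with its chrome cap on, 90 mm across, 78 mm high. Origin: centre of its underside. Bystander.
- gherkin_jar: Green glass jar with a lid, 72 mm across, 105 mm high. Origin: centre of its underside. Bystander.
- pepper_mill: Dark wooden pepper mill, 56 mm across, 137 mm high. Origin: centre of its underside. Bystander.
- kirsch: Clear bottle with a red cap, 68 mm across, 230 mm high. Origin: centre of its underside. Bystander.
- pusher: Pale plastic pusher of the processor standing on end, 58 mm across (72 mm at its top rim), 112 mm high. Origin: centre of its underside. Not needed here. Bystander.
- fork_a: Fondue fork lying on the shelf, wooden handle with a blue tip, 275 mm long along its x. Origin: under its middle. Bystander.
- fork_b: A second fondue fork, like fork_a. Bystander.

How it is judged:
By the outcome, as a careful person would: the job done as asked, in the order asked, and still so for the second after the job is handed in, while the arm keeps its last pose, push and grip.
It also fails if it takes over 72 s, if anything falls off the work surface, if the arm or the gripper's body presses on something with over 40 N, if the wrist force passes 120 N, or if a joint passes its speed limit or range.

## Robot

A 6-joint arm with a two-finger parallel gripper is mounted at the origin on the work surface. World frame = base frame: x ahead of the robot, y to its left, z up, the work surface at z = 0. Lengths are in m, angles in rad, forces in N, time in s.
With the tool pointing down it reaches from about 0.35 to 0.975 m from the base axis. Payload 7.1 kg.
Tool frame: the origin (TCP) lies midway between the tips of the shut fingers; the grasp point (between the pads) lies 19 mm behind it; x points along the fingers, z is the direction in which the jaws open and shut, and the axes are right-handed (so a half turn about x gives the same grasp; the last joint's range is limited). The gripper opens to 88 mm and grips with 3 to 60 N. Pads are 20 mm wide; open, the fingers measure 115 mm over their backs; the gripper's body (75 mm by 178 mm) begins 61 mm behind the grasp point.
Start: joints at [-1.34, 0.423, 1.63, -0, 1.089, -0.019], TCP at [0.155, -0.606, 0.223] pointing down, gripper open.
Joint ranges: [-3, 3], [-0.9, 2.11], [0.09, 2.58], [-1.31, 4.45], [0.11, 2.69], [-2.54, 2.54]. Speed limits (rad/s): [2.39, 2.39, 3.01, 3.14, 3.14, 3.14].

## Interface

Orientations are given as [roll, pitch, yaw] about the fixed x, y, z axes, in that order (R = Rz(yaw) Ry(pitch) Rx(roll)).
In Python, from rig import ctrl gives the robot as it stands.
- The arm moves only by the tool move_arm, never from a script. Its argument "plan" is a list of rows, each an object of numbers: "dx", "dy", "dz": the shift along the tool's x, y, z in mm; "spin": the turn about the tool's x in rad. A call has 1 to 5 rows; each row is the pose to reach, as a shift and turn from the pose commanded when the call began, along the tool's axes at that moment; what a row does not reach only later rows make up. A row lasts 1/8 s, in which the tool goes at most 62.5 mm and 10.7 degrees, less where a joint would pass 70% of its speed; a pose out of reach is approached as far as the arm can. A call with a gripper value outside its range is refused whole. "grip" is the finger opening in mm, from 0 to 87.8, set as the call begins (left out, the last holds). The fingers move at their own pace and stop on an object; "force" is the grip in N (left out, the last holds). Time passes only in rows, so rows that repeat a pose let the fingers close. It gives the time, the measured TCP pose, the force and the opening at its end, in the units of the state.
- ctrl.state(): the state, without advancing time (a new reading comes with each control period).
- ctrl.get_image(name): name is "scene" or "side" or "wrist"; returns (picture, depth): 400x640x3 uint8, blue, green, red; 400x640 float32, m along the optical axis (not along the pixel's ray), 0 where there is no reading.
- ctrl.calibration(name): a dict with "fx", "fy", "cx", "cy" (pixels), "extrinsics" (4x4, takes a point from camera to world coordinates). Camera axes: x right, y down, z forward; pixel columns grow to the right and rows downward; lengths in m; the calibration is good to about 2 mm. The wrist camera is an equidistant fisheye: a pixel r from the principal point sees the ray r / f radians off the axis. A picture is of the moment at which its call begins: read the wrist's pose just before it. calibration takes no time and is no camera call; for the wrist camera it gives the pose at the moment of the call.
- ctrl.sign_off(): hands the job in, once; it reports no verdict.
Trained networks look in the newest picture that a camera, given by its name, has taken for a name from the list of things; names that differ only in an ending like _2 or _b are one class to them, and where a whole thing is asked for, a point or a joint stands for the part that bears it (a point fixed in the world has none). Each returns a list of dicts, best first, with "confidence" (0 to 1); they miss things now and then, are a little off and sometimes report something else, mostly with a low value. They report only what shows in the picture. A call takes as long as a camera call.
- ctrl.spot_in(camera, name): "box" ([centre column, centre row, width, height] in pixels, round what is visible of it).
- ctrl.regions_of(camera, name): "region" (400x640 bool, what is visible of it) and "box" ([centre column, centre row, width, height] in pixels, round what is visible of it).
- ctrl.spot_point(camera, name): "at" ([column, row] in pixels: a listed point, or the origin of a listed thing).
The state is a dict: "clock": time; "qpos": joint angles; "joint_velocities": joint speeds; "joint_efforts": joint torques, N m; "eef_pos": TCP position; "eef_rot": TCP orientation; "force": force on the tool from outside, world axes, zero at the start; "wrist_torque": the same for the moment, N m; "width": opening from 0.0 (shut) to 1.0 (fully open).
Only numpy, scipy, OpenCV 4.12 (cv2) and the standard library are available. Lean on these libraries where they do the work, as an engineer would, in place of code of your own. Each camera call takes 0.05 s, during which the arm holds its last target.

## Working session

There is one attempt and no reset: what is moved stays moved. The work goes in short steps, Python scripts to look and compute and a tool call to move; the robot and the scene stay as the last step left them, time stands still between calls to the robot, and variables do not carry over. Pictures are saved under pics/ and viewed, and the job is handed in when it is done.

Besides the shell and the picture viewer there is one more tool, called after "Call:" as a command line: name --argument value ..., lists and objects as JSON in quotes. move_arm: Moves the arm, as the interface text tells. Its arguments: {"type":"object","properties":{"plan":{"type":"array"},"grip":{"type":"number"},"force":{"type":"number"}},"required":["plan"]}

```bash
ls -la; mkdir -p pics
cat > h.py <<'E'
import numpy as np, cv2
from rig import ctrl
from scipy.spatial.transform import Rotation as R
def deproj(name,u,v,d,cal=None):
    c=cal or ctrl.calibration(name)
    p=np.array([(u-c["cx"])/c["fx"]*d,(v-c["cy"])/c["fy"]*d,d,1.])
    return (np.array(c["extrinsics"])@p)[:3]
def cloud(name,dep):
    c=ctrl.calibration(name); v,u=np.mgrid[0:400,0:640]
    P=np.stack([(u-c["cx"])/c["fx"]*dep,(v-c["cy"])/c["fy"]*dep,dep],-1)
    E=np.array(c["extrinsics"]); return P@E[:3,:3].T+E[:3,3]
E
python3 - <<'E'
from h import *
print(ctrl.state())
for n in ["scene","side","wrist"]:
    im,d=ctrl.get_image(n); cv2.imwrite(f"pics/{n}0.png",im); np.save(f"pics/{n}0.npy",d)
    c=ctrl.calibration(n); print(n,{k:np.round(v,3) for k,v in c.items()})
E
```

```text
total 12
drwxr-xr-x  3 agent agent 4096 Dec  5 22:17 .
drwxr-xr-x 23 root  root  4096 Dec  5 22:16 ..
drwxr-xr-x  2 agent agent 4096 Dec  5 22:17 pics
{'clock': 0.0, 'qpos': array([-1.33998961e+00,  4.23811503e-01,  1.63070330e+00, -5.47311157e-06,
        1.08862689e+00, -1.90036286e-02]), 'joint_velocities': array([-5.44063133e-04, -9.86744282e-04,  5.20604177e-04, -9.88070225e-05,
       -3.57597814e-04, -4.94341070e-04]), 'joint_efforts': array([-2.65790390e-03, -5.44635057e+01, -2.73667020e+01,  6.40869001e-02,
        2.27375800e-02, -1.06254558e-04]), 'eef_pos': array([ 0.15440271, -0.60503593,  0.22191481]), 'eef_rot': array([3.1257169 , 1.56924729, 1.80473345]), 'force': array([-0.25286108, -0.25995289, -0.02559201]), 'wrist_torque': array([-0.00668969, -0.01614579, -0.06004862]), 'width': 1.0001895265998064}
scene {'fx': np.float64(375.484), 'fy': np.float64(375.484), 'cx': np.float64(318.066), 'cy': np.float64(198.192), 'extrinsics': array([[-0.517,  0.726, -0.453,  1.038],
       [ 0.856,  0.447, -0.26 ,  0.104],
       [ 0.014, -0.522, -0.853,  1.034],
       [ 0.   ,  0.   ,  0.   ,  1.   ]])}
side {'fx': np.float64(429.364), 'fy': np.float64(429.364), 'cx': np.float64(320.305), 'cy': np.float64(196.112), 'extrinsics': array([[ 0.992, -0.083,  0.095,  0.462],
       [-0.125, -0.57 ,  0.812, -1.305],
       [-0.013, -0.817, -0.576,  0.935],
       [ 0.   ,  0.   ,  0.   ,  1.   ]])}
wrist {'fx': np.float64(309.707), 'fy': np.float64(309.707), 'cx': np.float64(319.307), 'cy': np.float64(200.41), 'extrinsics': array([[ 0.247, -0.935, -0.256,  0.223],
       [-0.969, -0.239, -0.064, -0.587],
       [-0.002,  0.264, -0.965,  0.384],
       [ 0.   ,  0.   ,  0.   ,  1.   ]])}
```

View pics/scene0.png

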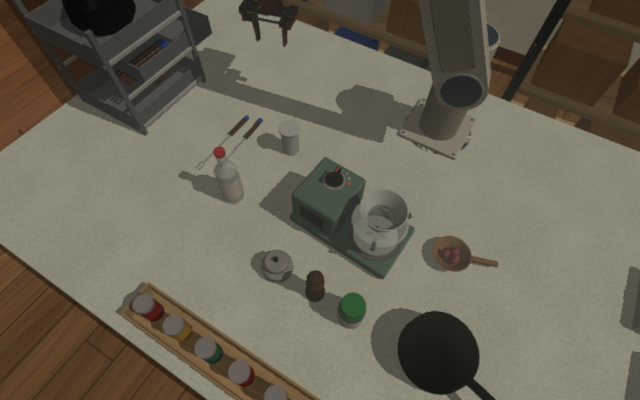

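View pics/side0.png

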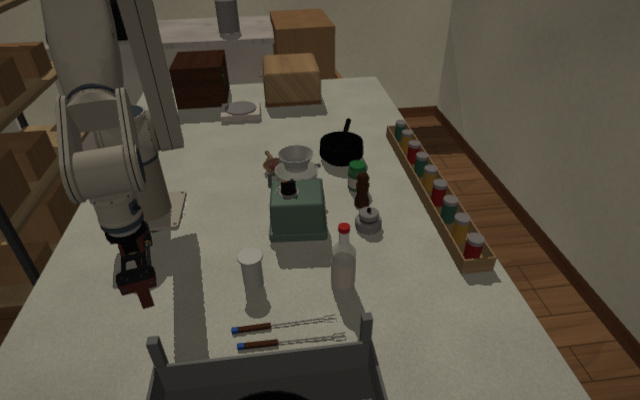

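View pics/wrist0.png

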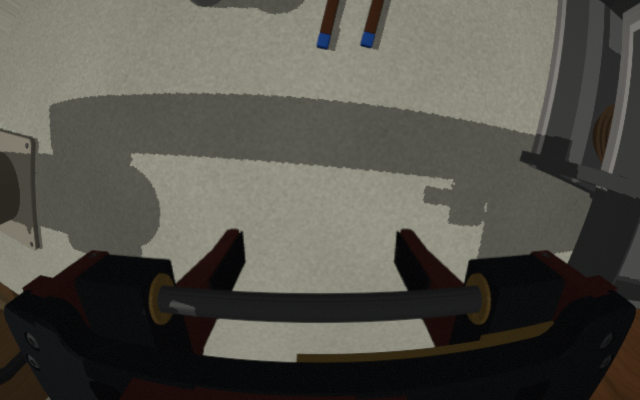

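The scene view shows the dish at about (452,253) with its handle pointing right to (497,263), the processor at (350,215) and its dial at (335,178). The tool can only translate and spin about its vertical axis, so I can't tilt it. Tipping the dish will mean pivoting the handle inside the jaws by setting the grip force. Next I'll measure the poses.

Run:
```python
from h import *
for cam in ["scene","side"]:
    im,d=ctrl.get_image(cam); P=cloud(cam,d)
    for n in ["dish","dial_grip","hopper","bowl"]:
        r=ctrl.spot_point(cam,n)
        for x in r[:2]:
            u,v=map(int,np.round(x["at"])); print(cam,n,x["at"],round(x["confidence"],2),np.round(P[v,u],3))
    for n in ["dish","processor","dial"]:
        r=ctrl.regions_of(cam,n)
        for x in r[:1]:
            m=x["region"]&(d>0); Q=P[m]; print(cam,n,"region",m.sum(),round(x["confidence"],2),np.round(Q.min(0),3),np.round(Q.max(0),3)); np.save(f"pics/{cam}_{n}.npy",m)
    im2=cv2.resize(im[140:320,260:520] if cam=="scene" else im[130:250,240:400],None,fx=3,fy=3,interpolation=cv2.INTER_CUBIC); cv2.imwrite(f"pics/{cam}1.png",np.clip(im2*1.5,0,255).astype(np.uint8))
    np.save(f"pics/{cam}P.npy",P)
print(ctrl.state()["clock"])
```

```text
scene dish [448.1, 258.1] 0.79 [0.467 0.223 0.004]
scene dish [454.6, 258.9] 0.44 [0.475 0.238 0.032]
scene dial_grip [334.5, 175.7] 0.6 [ 0.506 -0.153  0.19 ]
scene dial_grip [234.3, 148.5] 0.45 [ 0.467 -0.569 -0.   ]
scene hopper [382.0, 207.2] 0.78 [ 0.497 -0.003  0.143]
scene bowl [373.1, 231.0] 0.8 [0.574 0.009 0.14 ]
scene dish region 1039 0.62 [ 0.383  0.17  -0.003] [0.515 0.35  0.035]
scene processor region 8604 0.9 [ 0.35  -0.284 -0.004] [0.631 0.103 0.2  ]
side dish [273.5, 169.9] 0.72 [0.45  0.219 0.006]
side dial_grip [289.0, 180.5] 0.66 [ 0.5   -0.061  0.131]
side hopper [294.1, 153.0] 0.94 [0.528 0.057 0.169]
side dish region 114 0.74 [0.411 0.064 0.001] [0.47  0.328 0.137]
side processor region 4755 0.56 [ 0.414 -0.252 -0.007] [0.628 0.428 0.199]
side dial region 217 0.6 [ 0.469 -0.187  0.151] [ 0.518 -0.154  0.194]
0.95
```

View pics/scene1.png

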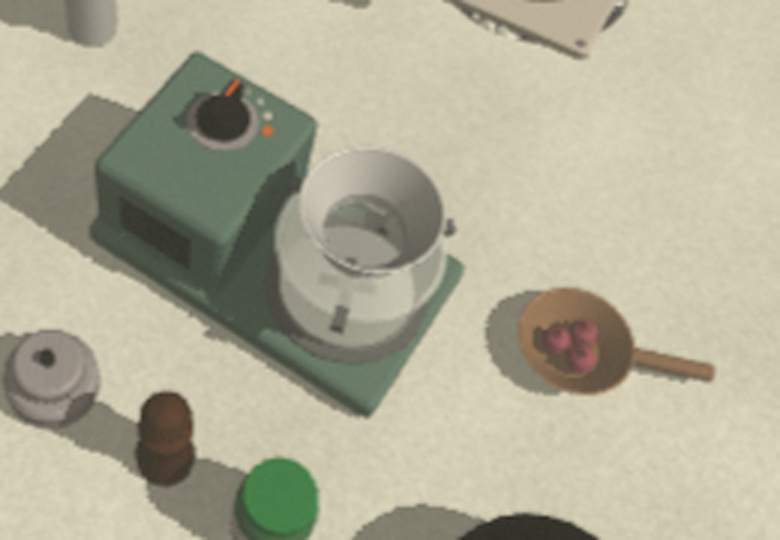

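Run:
```python
from h import *
P=np.load("pics/sceneP.npy"); im=cv2.imread("pics/scene0.png")
from scipy.optimize import least_squares
# dish: points with brown and z
v,u=np.mgrid[0:400,0:640]
box=(u>420)&(u<510)&(v>225)&(v<285)
Q=P[box]; 
m=(Q[:,2]>0.008)&(Q[:,2]<0.06); Q=Q[m]
print(len(Q),Q.min(0),Q.max(0))
# rim: z 26-34 near; 
rim=Q[(Q[:,2]>0.025)&(Q[:,2]<0.036)]
# fit circle+handle: model of dish footprint
c0=np.array([0.47,0.225])
def circ(p): 
    r=np.hypot(rim[:,0]-p[0],rim[:,1]-p[1]); return r
d=circ(c0); 
for it in range(5):
    s=np.abs(circ(c0)-.055)<.008
    f=least_squares(lambda p:np.hypot(rim[s,0]-p[0],rim[s,1]-p[1])-.0545,c0,loss="soft_l1",f_scale=.003); c0=f.x
print("centre",c0,s.sum())
far=Q[np.hypot(*(Q[:,:2]-c0).T)>.065]
w=far[:,:2].mean(0)-c0; print("handle dir deg",np.degrees(np.arctan2(w[1],w[0])),len(far), "max r",np.hypot(*(far[:,:2]-c0).T).max(), "z",np.percentile(far[:,2],[10,50,90]))
U,S,V=np.linalg.svd(far[:,:2]-far[:,:2].mean(0)); print("svd dir",np.degrees(np.arctan2(V[0,1],V[0,0])))
# hopper rim: z>0.188
box=(u>340)&(u<425)&(v>175)&(v<260)
H=P[box]; H=H[(H[:,2]>.188)&(H[:,2]<.205)]
f=least_squares(lambda p:np.hypot(H[:,0]-p[0],H[:,1]-p[1])-p[2],[.5,.03,.06],loss="soft_l1",f_scale=.003); print("hopper",f.x,len(H),H.min(0),H.max(0))
# dial
box=(u>318)&(u<355)&(v>160)&(v<192)
D=P[box]; D=D[(D[:,2]>.183)&(D[:,2]<.2)]
print("dial",len(D),D.mean(0),D.min(0),D.max(0)); 
U,S,V=np.linalg.svd(D[:,:2]-D[:,:2].mean(0)); print("dial dir",np.degrees(np.arctan2(V[0,1],V[0,0])),S/np.sqrt(len(D)))
# block top
box=(u>285)&(u<370)&(v>155)&(v<215)
T=P[box]; T=T[(T[:,2]>.144)&(T[:,2]<.155)]
r=cv2.minAreaRect((T[:,:2]*1000).astype(np.float32)); print("block top",r,len(T))
```

```text
1107 [0.40375447 0.14447023 0.00807513] [0.5160051  0.34969339 0.03822631]
centre [0.4609196  0.22472183] 275
handle dir deg 106.30037408360775 146 max r 0.13073679097099494 z [0.02303315 0.0280617  0.0310514 ]
svd dir 100.86461928260725
hopper [0.53148325 0.01019327 0.05990125] 365 [ 0.46691358 -0.05315448  0.18801652] [0.59300354 0.07322023 0.20000152]
dial 73 [ 0.49560257 -0.15643363  0.18923609] [ 0.46976039 -0.16456697  0.18380314] [ 0.51738318 -0.14928458  0.19473758]
dial dir -4.4996042680000246 [0.01351061 0.00374472]
block top ((520.8531494140625, -128.3931884765625), (207.4618682861328, 169.18739318847656), 86.01737213134766) 2223
```

```bash
cat >> h.py <<'E'
def pose():
    s=ctrl.state(); return s, np.array(s["eef_pos"]), R.from_euler("xyz",s["eef_rot"]).as_matrix()
def shift(target,Rm=None,p=None):
    s,p0,R0=pose(); return R0.T@(np.array(target)-p0)*1000
E
python3 - <<'E'
from h import *
P=np.load("pics/sceneP.npy")
Q=P[225:285,420:510].reshape(-1,3); Q=Q[(Q[:,2]>.012)&(Q[:,2]<.05)]
c=np.array([.461,.2247]); w=Q[:,:2]-c; r=np.hypot(*w.T); a=np.degrees(np.arctan2(w[:,1],w[:,0]))
m=(r>.066)&(abs(a-105)<25); H=Q[m]; print(m.sum(),"median ang",np.median(a[m]),r[m].max(),np.percentile(H[:,2],[5,50,95]))
U,S,V=np.linalg.svd(H[:,:2]-H[:,:2].mean(0)); print(np.degrees(np.arctan2(V[0,1],V[0,0])),H.mean(0),S/np.sqrt(len(H)))
s,p,Rm=pose(); print(np.round(Rm,3),p, np.round(s["qpos"],3))
E
```

```text
141 median ang 105.46915367634088 0.1307832975479733 [0.02091513 0.02796412 0.0317398 ]
107.40920397978645 [0.43363096 0.31913756 0.02749584] [0.01849042 0.00482004]
[[-0.     0.969  0.247]
 [-0.     0.247 -0.969]
 [-1.    -0.     0.   ]] [ 0.15450921 -0.60558756  0.22267442] [-1.34   0.423  1.63  -0.     1.089 -0.019]
```

Call:
move_arm --plan '[{"dx":-20,"dy":34,"dz":-44,"spin":-0.18},{"dx":-40,"dy":67,"dz":-88,"spin":-0.36},{"dx":-60,"dy":100,"dz":-132,"spin":-0.54},{"dx":-80,"dy":133,"dz":-177,"spin":-0.72},{"dx":-100,"dy":166,"dz":-221,"spin":-0.9}]' --grip 60 --force 40

```text
clock: 1.58
eef_pos: [0.2611, -0.3488, 0.3234]
eef_rot: [-0.236, 1.57, -0.651]
force: [1.4, -1.3, 0.4]
width: 0.681
```

Run:
```python
from h import *
s,p,Rm=pose(); print(s["clock"],p,np.round(Rm,3),s["qpos"],s["width"])
print(shift([.40,-.06,.33]))
```

```text
1.575 [ 0.26111208 -0.34875107  0.32343857] [[ 0.     0.404  0.915]
 [-0.     0.915 -0.404]
 [-1.    -0.     0.001]] [-9.55571575e-01  1.46408030e-02  1.91382974e+00  1.95311570e-04
  1.21253994e+00 -5.40105383e-01] 0.6809958948713645
[ -6.6008184  320.24374771  10.50977169]
```

Call:
move_arm --plan '[{"dx":0,"dy":61,"dz":2,"spin":-0.16},{"dx":0,"dy":122,"dz":4,"spin":-0.32},{"dx":0,"dy":183,"dz":6,"spin":-0.48},{"dx":0,"dy":244,"dz":8,"spin":-0.6},{"dx":0,"dy":305,"dz":10,"spin":-0.69}]'

```text
clock: 2.2
eef_pos: [0.3952, -0.0743, 0.3232]
eef_rot: [-0.56, 1.569, -0.287]
force: [1.1, -0.5, 0.3]
width: 0.68
```

Run:
```python
from h import *
s,p,Rm=pose(); print(s["clock"],p,np.round(Rm,3),s["qpos"],s["width"])
print(shift([.42,.25,.26]))
```

```text
2.2 [ 0.39515139 -0.07426236  0.32320368] [[ 0.002 -0.269  0.963]
 [-0.     0.963  0.269]
 [-1.    -0.001  0.001]] [-2.15280826e-01 -4.59082012e-02  1.97368179e+00 -1.21332624e-04
  1.21224619e+00 -4.87474511e-01] 0.6798708807549714
[ 63.09623344 305.69186453 111.03867762]
```

Call:
move_arm --plan '[{"dx":0,"dy":57,"dz":22},{"dx":20,"dy":114,"dz":44},{"dx":40,"dy":168,"dz":65},{"dx":60,"dy":222,"dz":86},{"dx":80,"dy":276,"dz":107}]'

```text
invalid input
```

Run:
```python
from h import *
s,p,Rm=pose(); print(s["clock"],p,s["force"],s["wrist_torque"])
c=ctrl.calibration("wrist")
im,d=ctrl.get_image("wrist"); cv2.imwrite("pics/w2.png",np.clip(im*1.4,0,255).astype(np.uint8)); np.save("pics/w2.npy",d)
v,u=np.mgrid[0:400,0:640]; x=u-c["cx"]; y=v-c["cy"]; r=np.hypot(x,y)+1e-9; t=r/c["fx"]
dz=d; k=np.tan(t)*dz/r; P=np.stack([x*k,y*k,dz],-1); E=np.array(c["extrinsics"]); P=P@E[:3,:3].T+E[:3,3]; P[d<=0]=0; np.save("pics/w2P.npy",P)
for n in ["dish","shallot1"]:
    for q in ctrl.spot_point("wrist",n)[:3]:
        a,b=map(int,q["at"]); print(n,q,P[b,a])
Q=P[(P[...,2]>.012)&(P[...,2]<.05)&(P[...,1]>.1)]; 
a=np.array([.461,.2247])
w=Q[:,:2]-a; rr=np.hypot(*w.T); an=np.degrees(np.arctan2(w[:,1],w[:,0]))
m=(rr>.066)&(rr<.14)&(abs(an-105)<20); H=Q[m]; 
U,S,V=np.linalg.svd(H[:,:2]-H[:,:2].mean(0)); print("dir",np.degrees(np.arctan2(V[0,1],V[0,0])),"mean",H.mean(0),np.median(an[m]),S/np.sqrt(len(H)),len(H))
```

```text
2.2 [ 0.39515139 -0.07426236  0.32320368] [ 1.10514679 -0.4575701   0.29682528] [-0.06092717 -0.1313623  -0.03481818]
dish {'at': [259.9, 322.5], 'confidence': 0.59} [ 0.36475321 -0.37212518  0.03766172]
dish {'at': [406.0, 6.1], 'confidence': 0.56} [0.45339836 0.20377133 0.03017673]
shallot1 {'at': [412.8, 6.8], 'confidence': 0.59} [0.46112684 0.20462788 0.03643146]
dir 0.0 mean [nan nan nan] nan [] 0<stdin>:14: RuntimeWarning: Mean of empty slice.
  ret = um.true_divide(
  return _methods._mean(a, axis=axis, dtype=dtype,
  ret = ret.dtype.type(ret / rcount)
```

View pics/w2.png

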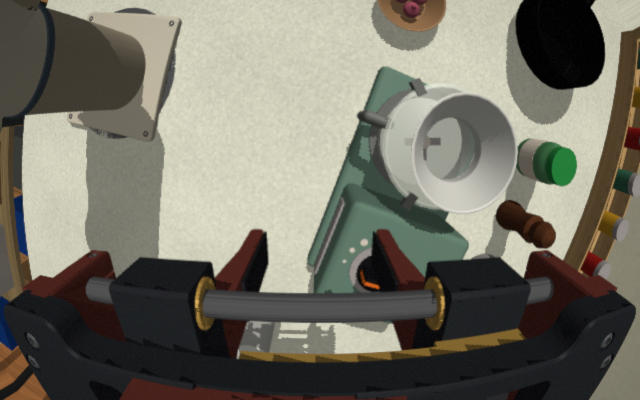

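Call:
move_arm --plan '[{"dx":0,"dy":55,"dz":22},{"dx":10,"dy":110,"dz":43},{"dx":20,"dy":165,"dz":64},{"dx":30,"dy":220,"dz":85},{"dx":40,"dy":275,"dz":106}]'

```text
invalid input
```

```bash
cat >> h.py <<'E'
def wcloud(tag):
    c=ctrl.calibration("wrist")
    im,d=ctrl.get_image("wrist"); cv2.imwrite(f"pics/{tag}.png",np.clip(im*1.4,0,255).astype(np.uint8))
    v,u=np.mgrid[0:400,0:640]; x=u-c["cx"]; y=v-c["cy"]; r=np.hypot(x,y)+1e-9; t=r/c["fx"]
    k=np.tan(t)*d/r; P=np.stack([x*k,y*k,d],-1); E=np.array(c["extrinsics"]); P=P@E[:3,:3].T+E[:3,3]; P[d<=0]=0; np.save(f"pics/{tag}P.npy",P)
    return im,P
E
python3 - <<'E'
from h import *
from scipy.optimize import least_squares
P=np.load("pics/w2P.npy"); H=P[70:225,370:530].reshape(-1,3); H=H[(H[:,2]>.19)&(H[:,2]<.202)]
f=least_squares(lambda p:np.hypot(H[:,0]-p[0],H[:,1]-p[1])-p[2],[.53,.01,.06],loss="soft_l1",f_scale=.003); print("hopper w",f.x,len(H))
s,p,Rm=pose(); print(s["clock"],p,s["force"],s["wrist_torque"])
im,P=wcloud("w3")
Q=P[(P[...,2]>.012)&(P[...,2]<.05)&(P[...,1]>.1)]; 
a=np.array([.461,.2247])
w=Q[:,:2]-a; rr=np.hypot(*w.T); an=np.degrees(np.arctan2(w[:,1],w[:,0]))
m=(rr>.066)&(rr<.14)&(abs(an-105)<20); H=Q[m]; 
if len(H)>10:
  U,S,V=np.linalg.svd(H[:,:2]-H[:,:2].mean(0)); print("dir",np.degrees(np.arctan2(V[0,1],V[0,0])),"mean",H.mean(0),np.median(an[m]),rr[m].max(),S/np.sqrt(len(H)),len(H))
E
```

```text
hopper w [0.52847829 0.00687563 0.05985216] 2241
2.35 [ 0.39526557 -0.07369401  0.32281845] [-0.17317908  0.32625785  0.73238616] [-0.02152997 -0.05946715 -0.01888436]
```

View pics/w3.png

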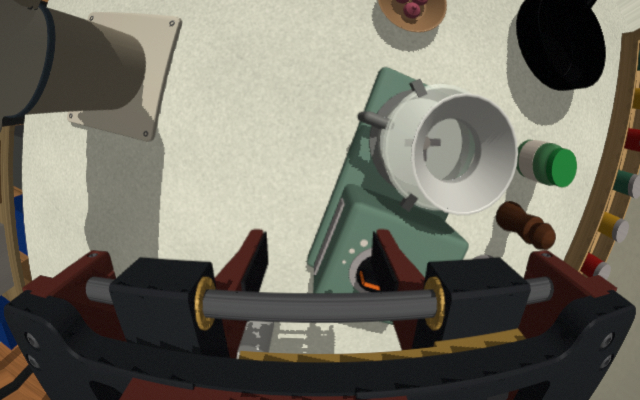

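Call:
move_arm --plan '[{"dx":0,"dy":55,"dz":22,"spin":0},{"dx":10,"dy":110,"dz":43,"spin":0},{"dx":20,"dy":165,"dz":64,"spin":0},{"dx":30,"dy":220,"dz":85,"spin":0},{"dx":40,"dy":275,"dz":106,"spin":0}]'

```text
clock: 3.02
eef_pos: [0.4243, 0.217, 0.2826]
eef_rot: [-0.636, 1.57, -0.371]
force: [1.2, -0.9, -0.6]
width: 0.683
```

Run:
```python
from h import *
s,p,Rm=pose(); print(s["clock"],p,s["force"],s["wrist_torque"])
im,P=wcloud("w4")
Q=P[(P[...,2]>.012)&(P[...,2]<.05)&(P[...,1]>.1)]; 
a=np.array([.461,.2247])
w=Q[:,:2]-a; rr=np.hypot(*w.T); an=np.degrees(np.arctan2(w[:,1],w[:,0]))
m=(rr>.066)&(rr<.14)&(abs(an-105)<20); H=Q[m]; 
if len(H)>10:
  U,S,V=np.linalg.svd(H[:,:2]-H[:,:2].mean(0)); print("dir",np.degrees(np.arctan2(V[0,1],V[0,0])),"mean",H.mean(0),np.median(an[m]),rr[m].max(),S/np.sqrt(len(H)),len(H))
```

```text
3.025 [0.42434997 0.21700221 0.28257509] [ 1.22352399 -0.85155345 -0.62294596] [-0.08214817 -0.1062571   0.00805646]
dir -73.65384449164627 mean [0.42892467 0.31681972 0.02956475] 109.21789445739317 0.12921538811287744 [0.01801909 0.00443123] 542
```

View pics/w4.png

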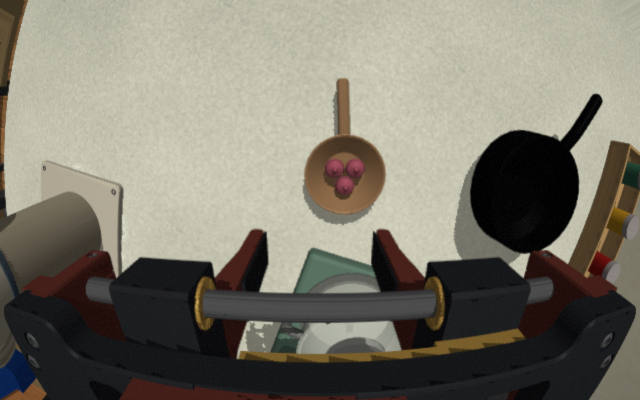

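Run:
```python
from h import *
from scipy.optimize import least_squares
P=np.load("pics/w4P.npy")
Q=P[70:225,290:400].reshape(-1,3); Q=Q[(Q[:,2]>.024)&(Q[:,2]<.036)]
c=np.array([.459,.222])
for i in range(5):
    r=np.hypot(*(Q[:,:2]-c).T); s=abs(r-.0545)<.005
    c=least_squares(lambda p:np.hypot(Q[s,0]-p[0],Q[s,1]-p[1])-.0545,c).x
H=Q[np.hypot(*(Q[:,:2]-c).T)>.065]
w=H[:,:2]-c; print(c,s.sum(),np.degrees(np.arctan2(*w.mean(0)[::-1])),np.hypot(*w.T).max(),H.mean(0),H[:,2].max())
u=np.array([np.cos(np.radians(106)),np.sin(np.radians(106))])
print("grasp L=.1",c+.1*u, shift([*(c+.1*u),.1]))
```

```text
[0.45838971 0.22249436] 1230 107.3245805972605 0.13055095537475106 [0.42936077 0.3155549  0.02959635] 0.03213890060767988
grasp L=.1 [0.43082597 0.31862053] [181.82399213  90.76357354  31.14615992]
```

Call:
move_arm --plan '[{"dx":30,"dy":35,"dz":12,"spin":-0.01},{"dx":75,"dy":70,"dz":22,"spin":-0.015},{"dx":130,"dy":90.5,"dz":29.5,"spin":-0.015},{"dx":185,"dy":90.5,"dz":29.5,"spin":-0.015},{"dx":230,"dy":90.5,"dz":29.5,"spin":-0.015}]'

```text
clock: 3.7
eef_pos: [0.4287, 0.3101, 0.0507]
eef_rot: [-2.6, 1.57, -2.319]
force: [0.1, 0.1, 0.3]
width: 0.683
```

Run:
```python
from h import *
s,p,Rm=pose(); print(s["clock"],p,np.round(Rm,3),s["force"],s["wrist_torque"])
im,P=wcloud("w5")
print(shift([.4295,.318,.006]))
Q=P[(P[...,2]>.02)&(P[...,2]<.034)]
c=np.array([.4584,.2225]);w=Q[:,:2]-c; r=np.hypot(*w.T);an=np.degrees(np.arctan2(w[:,1],w[:,0])); m=(r>.065)&(r<.14)&(abs(an-106)<10); H=Q[m]
print(len(H),H.mean(0) if len(H) else 0, np.percentile(H,[2,98],axis=0) if len(H) else 0)
im=cv2.imread("pics/w5.png")
```

```text
3.7 [0.42871076 0.31011883 0.05067093] [[-0.001 -0.277  0.961]
 [-0.001  0.961  0.277]
 [-1.    -0.001 -0.001]] [0.08654595 0.14400155 0.34681655] [-0.00700466 -0.09984455 -0.03320052]
[39.93511643  8.66916536  6.47170056]
2451 [0.42872098 0.31824308 0.02943276] [[0.41530907 0.28588662 0.02540552]
 [0.4434126  0.34721586 0.03126864]]
```

View pics/w5.png

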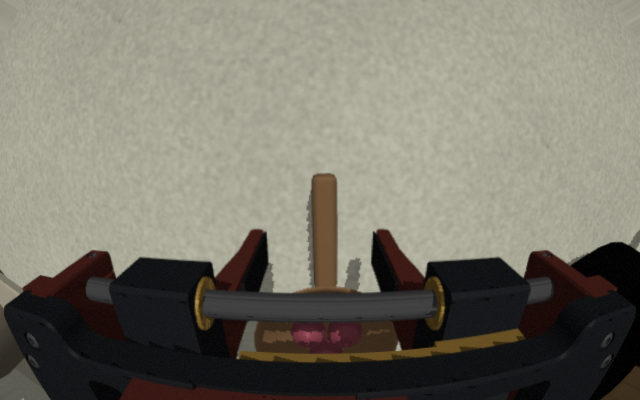

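Call:
move_arm --plan '[{"dx":20,"dy":5,"dz":0,"spin":0},{"dx":35,"dy":7,"dz":0,"spin":0},{"dx":40,"dy":7,"dz":0,"spin":0},{"dx":40,"dy":7,"dz":0,"spin":0}]'

```text
clock: 4.25
eef_pos: [0.4265, 0.3186, 0.0131]
eef_rot: [0.145, 1.57, 0.428]
force: [-0.3, 0.7, -0.4]
width: 0.686
```

Run:
```python
from h import *
s,p,Rm=pose(); print(s["clock"],p,np.round(Rm[:,2],3),s["force"],s["wrist_torque"])
print(shift([.4292,.318,.006]))
```

```text
4.25 [0.42647538 0.31864587 0.01311872] [0.96 0.28 0.  ] [-0.29128166  0.66855214 -0.38755581] [-0.00531627 -0.12881727  0.01963787]
[ 7.11940077 -1.38214488  2.43325711]
```

Call:
move_arm --plan '[{"dx":6.5,"dy":-1,"dz":2,"spin":0},{"dx":6.5,"dy":-1,"dz":2,"spin":0}]'

```text
clock: 4.5
eef_pos: [0.4284, 0.3186, 0.0062]
eef_rot: [0.232, 1.571, 0.516]
force: [-0.3, 0.1, -0.2]
width: 0.684
```

Call:
move_arm --plan '[{"dx":0,"dy":0,"dz":0,"spin":0},{"dx":0,"dy":0,"dz":0,"spin":0},{"dx":0,"dy":0,"dz":0,"spin":0},{"dx":0,"dy":0,"dz":0,"spin":0}]' --grip 5 --force 58

```text
clock: 5.0
eef_pos: [0.4283, 0.3186, 0.0062]
eef_rot: [0.288, 1.571, 0.572]
force: [-0.1, -0.6, 0.5]
width: 0.268
```

Call:
move_arm --plan '[{"dx":0,"dy":0,"dz":0,"spin":0},{"dx":0,"dy":0,"dz":0,"spin":0}]'

```text
clock: 5.25
eef_pos: [0.4282, 0.3186, 0.0062]
eef_rot: [2.636, 1.571, 2.92]
force: [-0.3, -0.6, -0.5]
width: 0.177
```

Call:
move_arm --plan '[{"dx":-4,"dy":0,"dz":0,"spin":0},{"dx":-10,"dy":0,"dz":0,"spin":0},{"dx":-20,"dy":0,"dz":0,"spin":0},{"dx":-30,"dy":0,"dz":0,"spin":0},{"dx":-30,"dy":0,"dz":0,"spin":0}]'

```text
clock: 5.88
eef_pos: [0.4289, 0.319, 0.0374]
eef_rot: [0.348, 1.569, 0.632]
force: [-0.3, 0.4, -2.8]
width: 0.177
```

Run:
```python
from h import *
s,p,Rm=pose(); print(s["clock"],p,s["force"],s["wrist_torque"],s["width"]*87.8)
im,P=wcloud("w6")
im,d=ctrl.get_image("side"); cv2.imwrite("pics/s6.png",np.clip(cv2.resize(im[100:260,180:400],None,fx=3,fy=3)*1.4,0,255).astype(np.uint8))
im,d=ctrl.get_image("scene"); cv2.imwrite("pics/c6.png",np.clip(cv2.resize(im[140:340,300:560],None,fx=3,fy=3)*1.4,0,255).astype(np.uint8))
```

```text
5.875 [0.42889671 0.31903901 0.03735828] [-0.34817034  0.36538071 -2.79485903] [ 0.19198872 -0.03526943  0.02389978] 15.562795019161019
```

View pics/s6.png

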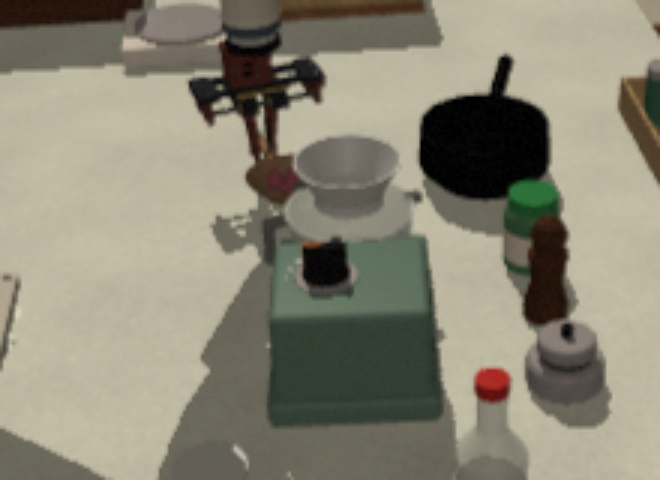

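View pics/c6.png

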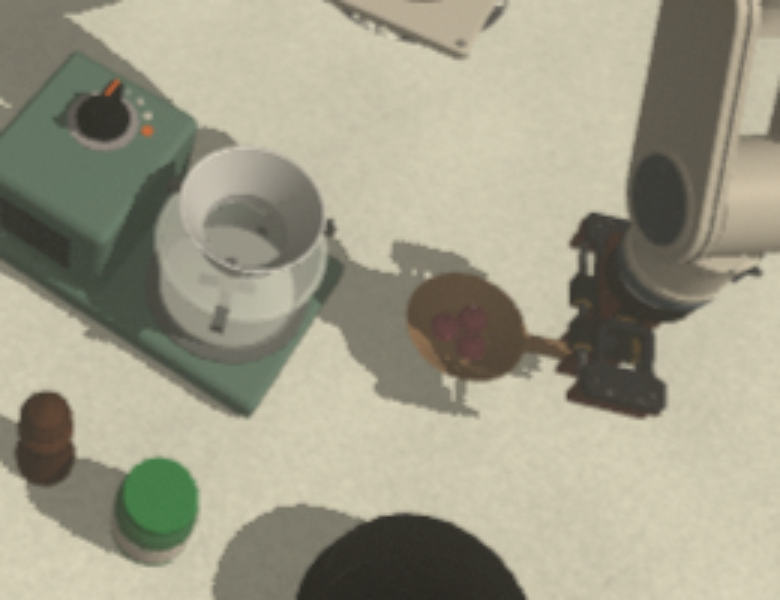

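```bash
cat >> h.py <<'E'
def seg(px,pz,a,b):
    a=np.array(a);b=np.array(b);d=b-a;t=np.clip(((px-a[0])*d[0]+(pz-a[1])*d[1])/(d@d),0,1)
    return np.hypot(px-a[0]-t*d[0],pz-a[1]-t*d[1])
def dish_pts(Q):  # dish frame: distance to surface (m)
    r=np.hypot(Q[:,0],Q[:,1]);z=Q[:,2]
    prof=[(0,0),(.030,0),(.057,.030),(.052,.030),(.0285,.006),(0,.006)]
    d=np.min([seg(r,z,prof[i],prof[i+1]) for i in range(5)],0)
    lo=np.array([-.008,.05,.016]);hi=np.array([.008,.132,.030])
    q=np.maximum(np.maximum(lo-Q,Q-hi),0);out=np.linalg.norm(q,axis=1)
    ins=np.min(np.minimum(Q-lo,hi-Q),1);dh=np.where(out>0,out,np.abs(ins))
    return np.minimum(d,dh)
def tilt(cam="scene",L=.1,h=.023,rng=(-10,110),verbose=False,save=None):
    """angle about tool z with far rim going down, pivot at grasp point"""
    s,p,Rm=pose(); im,d=ctrl.get_image(cam)
    if save: cv2.imwrite(save,im)
    P=cloud(cam,d); g=p-.019*Rm[:,0]; 
    M=(d>0)&(np.linalg.norm(P-g,axis=-1)<.18)
    hsv=cv2.cvtColor(im,cv2.COLOR_BGR2HSV); Hh=hsv[...,0].astype(int)
    M&=(Hh>=5)&(Hh<=18)&(hsv[...,1]>60)&(P[...,2]>.006)
    Q=P[M]; up=-Rm[:,0]; yd=Rm[:,1]; xd=np.cross(yd,up)
    loc=np.stack([(Q-g)@xd,(Q-g)@yd,(Q-g)@up],1)
    # remove gripper pts: near above pivot
    loc=loc[(loc[:,1]<-.02)|(loc[:,2]<-.02)]
    best=[]
    for th in np.arange(rng[0],rng[1],1.):
        a=np.radians(th);c,sn=np.cos(a),np.sin(a)
        # dish y axis = yd*c + up*sn ; z axis = -yd*sn+up*c
        y=loc[:,1]*c+loc[:,2]*sn; z=-loc[:,1]*sn+loc[:,2]*c
        D=dish_pts(np.stack([loc[:,0],y+L,z+h],1)); best.append((np.minimum(D,.01).mean(),th))
    best.sort(); return len(loc),[(round(e*1000,2),t) for e,t in best[:4]],s
E
python3 - <<'E'
from h import *
for c in ["scene","side"]:
    n,b,s=tilt(c); print(c,n,b)
print(s["force"],s["wrist_torque"],s["clock"])
E
```

```text
scene 1066 [(np.float64(2.53), np.float64(0.0)), (np.float64(2.56), np.float64(1.0)), (np.float64(2.59), np.float64(-1.0)), (np.float64(2.63), np.float64(2.0))]
side 284 [(np.float64(5.57), np.float64(1.0)), (np.float64(5.6), np.float64(0.0)), (np.float64(5.65), np.float64(-1.0)), (np.float64(5.7), np.float64(2.0))]
[ 0.12254132  0.42824633 -2.09859817] [ 0.23771511 -0.04951172 -0.00940206] 6.075
```

Call:
move_arm --plan '[{"dx":-15,"dy":0,"dz":0,"spin":0},{"dx":-50,"dy":0,"dz":0,"spin":0},{"dx":-90,"dy":0,"dz":0,"spin":0},{"dx":-130,"dy":0,"dz":0,"spin":0},{"dx":-170,"dy":0,"dz":0,"spin":0}]'

```text
clock: 6.75
eef_pos: [0.4279, 0.3184, 0.2083]
eef_rot: [0.446, 1.57, 0.73]
force: [0.2, -0.5, -3.4]
width: 0.173
```

Call:
move_arm --plan '[{"dx":-40,"dy":0,"dz":0,"spin":0},{"dx":-80,"dy":-5,"dz":2,"spin":0},{"dx":-110,"dy":-20,"dz":5,"spin":0},{"dx":-125,"dy":-45,"dz":8,"spin":0},{"dx":-133,"dy":-75,"dz":11,"spin":0}]'

```text
clock: 7.38
eef_pos: [0.4598, 0.2492, 0.3411]
eef_rot: [0.286, 1.569, 0.571]
force: [-0.0, -0.5, -2.5]
width: 0.175
```

Run:
```python
from h import *
s,p,Rm=pose(); print(s["clock"],p,s["force"],s["wrist_torque"],s["width"]*87.8)
print(np.round(Rm,3),shift([.5054,.093,.341]))
n,b,s=tilt("scene",save="pics/c7.png"); print(n,b)
```

```text
7.375 [0.45977802 0.24917813 0.34107555] [-0.01590522 -0.54371514 -2.49481522] [ 0.21974085 -0.06411918  0.03617833] 15.408396310312257
[[ 0.002 -0.281  0.96 ]
 [ 0.001  0.96   0.281]
 [-1.     0.001  0.002]] [-1.35627233e-02 -1.62705157e+02 -1.05873072e-01]
1749 [(np.float64(2.75), np.float64(-1.0)), (np.float64(2.81), np.float64(2.0)), (np.float64(2.86), np.float64(0.0)), (np.float64(2.91), np.float64(1.0))]
```

Call:
move_arm --plan '[{"dx":0,"dy":-35,"dz":0,"spin":0},{"dx":0,"dy":-75,"dz":0,"spin":0},{"dx":0,"dy":-112,"dz":0,"spin":0},{"dx":0,"dy":-142,"dz":0,"spin":0},{"dx":0,"dy":-160,"dz":0,"spin":0}]'

```text
clock: 8.05
eef_pos: [0.5044, 0.0948, 0.3396]
eef_rot: [2.434, 1.571, 2.717]
force: [-0.1, 0.2, -3.2]
width: 0.176
```

Run:
```python
from h import *
n,b,s=tilt("scene",save="pics/c8.png"); print(n,b)
s,p,Rm=pose(); print(s["clock"],p,s["force"],s["wrist_torque"],s["width"]*87.8)
print(shift([.5054,.093,.341]))
n,b,s=tilt("side",save="pics/s8.png"); print(n,b)
im=cv2.imread("pics/c8.png"); im2=cv2.imread("pics/s8.png")
cv2.imwrite("pics/cs8.png",np.clip(np.hstack([cv2.resize(im[100:300,280:480],(400,400)),cv2.resize(im2[60:220,220:380],(400,400))])*1.4,0,255).astype(np.uint8))
```

```text
1482 [(np.float64(2.07), np.float64(2.0)), (np.float64(2.1), np.float64(-1.0)), (np.float64(2.13), np.float64(0.0)), (np.float64(2.19), np.float64(1.0))]
8.1 [0.50492087 0.09371563 0.33952332] [ 0.45444496 -1.52467651 -2.63818377] [ 0.14637029 -0.07476371  0.00233094] 15.997637877533219
[-1.47587483 -0.82232006  0.26047483]
636 [(np.float64(5.08), np.float64(1.0)), (np.float64(5.1), np.float64(2.0)), (np.float64(5.27), np.float64(0.0)), (np.float64(5.39), np.float64(3.0))]
```

View pics/cs8.png

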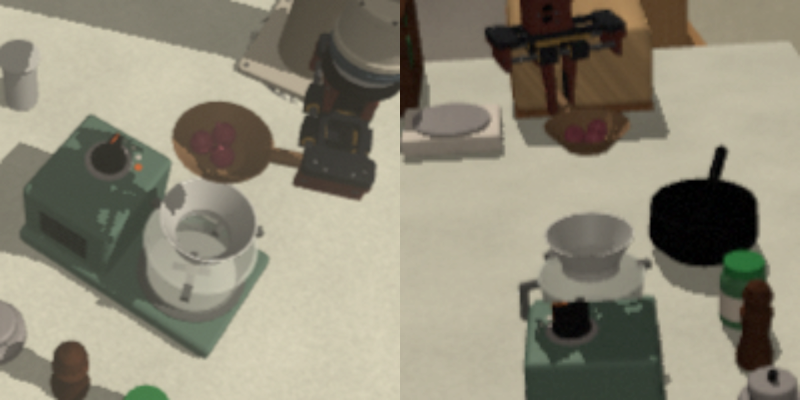

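Call:
move_arm --plan '[{"dx":0,"dy":0,"dz":0,"spin":0}]' --force 30

```text
clock: 8.28
eef_pos: [0.5043, 0.0966, 0.3392]
eef_rot: [1.907, 1.57, 2.191]
force: [-0.7, -0.1, -2.6]
width: 0.179
```

Call:
move_arm --plan '[{"dx":0,"dy":0,"dz":0,"spin":0}]' --force 22

```text
clock: 8.4
eef_pos: [0.5044, 0.0969, 0.3392]
eef_rot: [1.834, 1.571, 2.119]
force: [-0.5, 0.1, -2.4]
width: 0.182
```

Run:
```python
from h import *
n,b,s=tilt("scene"); print(n,b,s["force"],s["wrist_torque"],s["width"]*87.8,s["clock"])
```

```text
1436 [(np.float64(1.96), np.float64(9.0)), (np.float64(2.07), np.float64(8.0)), (np.float64(2.1), np.float64(11.0)), (np.float64(2.12), np.float64(12.0))] [-0.54626516  0.05021477 -2.43403562] [ 0.18743249 -0.02745983 -0.01534453] 16.00777195731601 8.4
```

Call:
move_arm --plan '[{"dx":0,"dy":0,"dz":0,"spin":0}]'

```text
clock: 8.57
eef_pos: [0.5045, 0.0966, 0.3391]
eef_rot: [2.584, 1.571, 2.868]
force: [0.1, 0.4, -2.9]
width: 0.179
```

Run:
```python
from h import *
n,b,s=tilt("scene"); print(n,b,s["force"],s["wrist_torque"],s["width"]*87.8,s["eef_pos"])
```

```text
1162 [(np.float64(2.17), np.float64(36.0)), (np.float64(2.34), np.float64(35.0)), (np.float64(2.38), np.float64(39.0)), (np.float64(2.39), np.float64(38.0))] [ 0.14106261  0.41632447 -2.93965297] [ 0.28324478 -0.03044578 -0.00733729] 15.760040077662332 [0.50447174 0.09663496 0.33912019]
```

Call:
move_arm --plan '[{"dx":0,"dy":0,"dz":0,"spin":0}]' --force 25

```text
clock: 8.75
eef_pos: [0.5046, 0.0963, 0.3391]
eef_rot: [-3.068, 1.571, -2.784]
force: [0.7, -0.1, -2.9]
width: 0.18
```

Run:
```python
from h import *
n,b,s=tilt("scene",save="pics/c9.png"); print(n,b,s["force"],s["wrist_torque"],s["width"]*87.8,s["eef_pos"])
im=cv2.imread("pics/c9.png"); 
cv2.imwrite("pics/c9b.png",np.clip(cv2.resize(im[100:300,280:480],(600,600))*1.4,0,255).astype(np.uint8))
```

```text
1092 [(np.float64(2.27), np.float64(42.0)), (np.float64(2.32), np.float64(41.0)), (np.float64(2.4), np.float64(44.0)), (np.float64(2.52), np.float64(43.0))] [ 0.68394492 -0.0981204  -2.91827604] [ 0.15653627 -0.03852589 -0.00846699] 15.778463686500542 [0.50456118 0.09628253 0.33910682]
```

View pics/c9b.png

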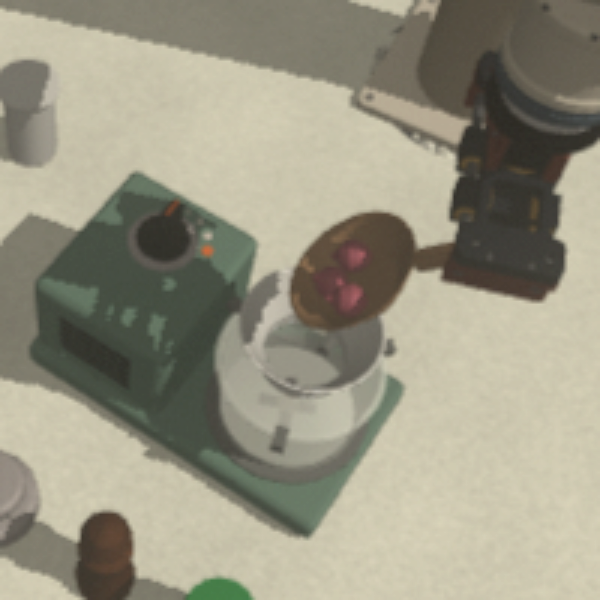

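Call:
move_arm --plan '[{"dx":0,"dy":0,"dz":0,"spin":0}]' --force 19

```text
clock: 8.93
eef_pos: [0.5047, 0.0961, 0.3392]
eef_rot: [-1.304, 1.571, -1.02]
force: [-0.6, -0.2, -3.4]
width: 0.179
```

Run:
```python
from h import *
n,b,s=tilt("scene",save="pics/c10.png"); print(n,b,s["force"],s["wrist_torque"],s["width"]*87.8,s["eef_pos"])
im=cv2.imread("pics/c10.png"); 
cv2.imwrite("pics/c10b.png",np.clip(cv2.resize(im[100:300,280:480],(600,600))*1.4,0,255).astype(np.uint8))
```

```text
1089 [(np.float64(2.3), np.float64(42.0)), (np.float64(2.33), np.float64(41.0)), (np.float64(2.43), np.float64(44.0)), (np.float64(2.5), np.float64(43.0))] [-0.59857665 -0.19145969 -3.40398881] [ 0.12573317 -0.07242961  0.00058219] 15.69471799264497 [0.50465273 0.09607269 0.33920192]
```

View pics/c10b.png

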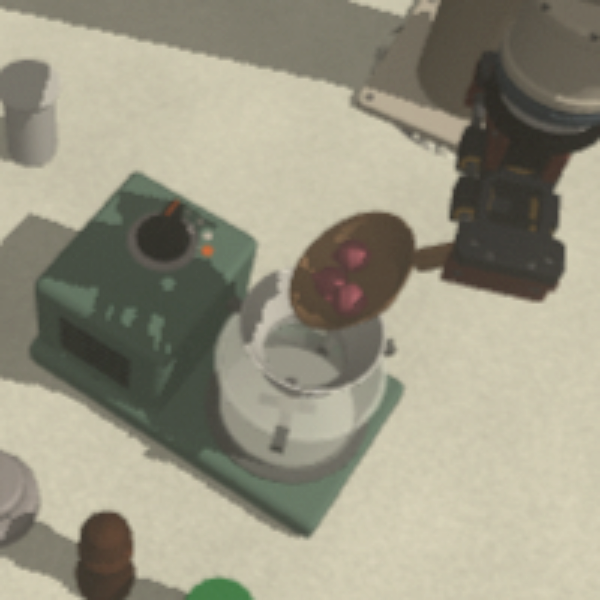

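Call:
move_arm --plan '[{"dx":0,"dy":0,"dz":0,"spin":0}]' --force 15

```text
clock: 9.1
eef_pos: [0.5047, 0.096, 0.3392]
eef_rot: [-0.888, 1.571, -0.604]
force: [0.6, -0.4, -2.8]
width: 0.181
```

Run:
```python
from h import *
n,b,s=tilt("scene",save="pics/c11.png"); print(n,b,s["force"],s["wrist_torque"],s["width"]*87.8,s["eef_pos"])
```

```text
1083 [(np.float64(2.24), np.float64(41.0)), (np.float64(2.24), np.float64(42.0)), (np.float64(2.41), np.float64(44.0)), (np.float64(2.5), np.float64(43.0))] [ 0.64837854 -0.3981346  -2.79097421] [ 0.14887589 -0.07594304 -0.01178376] 15.93430233095498 [0.50467679 0.09599946 0.33918802]
```

Call:
move_arm --plan '[{"dx":0,"dy":0,"dz":0,"spin":0}]' --force 12

```text
clock: 9.28
eef_pos: [0.5047, 0.096, 0.3392]
eef_rot: [-0.938, 1.571, -0.654]
force: [-0.4, 0.4, -2.6]
width: 0.182
```

Run:
```python
from h import *
n,b,s=tilt("scene",save="pics/c12.png"); print(n,b,s["force"],s["wrist_torque"],s["width"]*87.8,s["eef_pos"])
```

```text
1035 [(np.float64(2.38), np.float64(47.0)), (np.float64(2.52), np.float64(46.0)), (np.float64(2.56), np.float64(49.0)), (np.float64(2.6), np.float64(50.0))] [-0.44369858  0.44596789 -2.63610994] [0.08281169 0.00920393 0.01881715] 16.01425475850077 [0.50469737 0.09596958 0.33922248]
```

Slipping again, now at 47° with 12 N. I'll hold that for one more row.

Call:
move_arm --plan '[{"dx":0,"dy":0,"dz":0,"spin":0}]' --force 14

```text
clock: 9.45
eef_pos: [0.5046, 0.0961, 0.3391]
eef_rot: [2.347, 1.571, 2.631]
force: [0.1, -0.0, -2.9]
width: 0.181
```

Run:
```python
from h import *
n,b,s=tilt("scene",save="pics/c13.png"); print(n,b,s["force"],s["wrist_torque"],s["width"]*87.8,s["eef_pos"])
im=cv2.imread("pics/c13.png"); 
cv2.imwrite("pics/c13b.png",np.clip(cv2.resize(im[100:300,280:480],(600,600))*1.4,0,255).astype(np.uint8))
```

```text
951 [(np.float64(2.56), np.float64(57.0)), (np.float64(2.69), np.float64(54.0)), (np.float64(2.71), np.float64(55.0)), (np.float64(2.75), np.float64(56.0))] [ 0.07583933 -0.04228149 -2.93822533] [ 0.08216611 -0.05928574  0.01733354] 15.885481845216528 [0.50457121 0.09608292 0.33911847]
```

View pics/c13b.png

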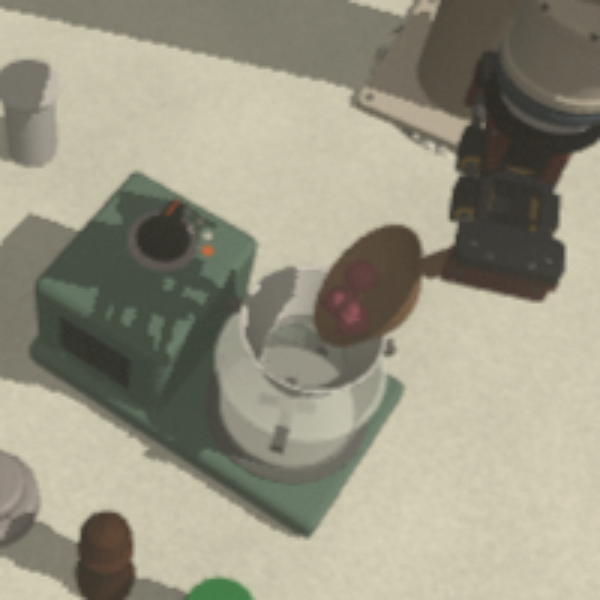

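Call:
move_arm --plan '[{"dx":0,"dy":0,"dz":0,"spin":0},{"dx":0,"dy":0,"dz":0,"spin":0}]' --force 14

```text
clock: 9.75
eef_pos: [0.5047, 0.096, 0.3392]
eef_rot: [-0.598, 1.571, -0.314]
force: [0.3, 0.3, -2.1]
width: 0.182
```

Run:
```python
from h import *
n,b,s=tilt("scene",save="pics/c14.png"); print(n,b,s["force"],s["wrist_torque"],s["width"]*87.8,s["eef_pos"])
im=cv2.imread("pics/c14.png"); 
cv2.imwrite("pics/c14b.png",np.clip(cv2.resize(im[100:300,280:480],(600,600))*1.4,0,255).astype(np.uint8))
```

```text
1165 [(np.float64(1.9), np.float64(57.0)), (np.float64(2.15), np.float64(54.0)), (np.float64(2.19), np.float64(58.0)), (np.float64(2.2), np.float64(55.0))] [ 0.25501155  0.25772397 -2.10385762] [ 0.09665146 -0.09213602  0.03509133] 15.998339721812457 [0.50468339 0.09604648 0.33922862]
```

View pics/c14b.png

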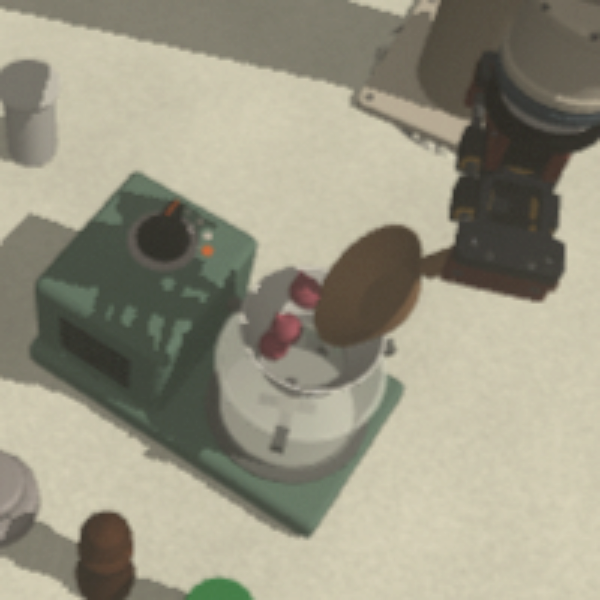

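All three shallots have left the dish and are in the hopper. I'll clamp the grip and check that they drop through.

Call:
move_arm --plan '[{"dx":0,"dy":0,"dz":0,"spin":0},{"dx":0,"dy":0,"dz":0,"spin":0},{"dx":0,"dy":0,"dz":0,"spin":0}]' --force 35

```text
clock: 10.18
eef_pos: [0.5047, 0.0961, 0.3392]
eef_rot: [-0.142, 1.571, 0.142]
force: [-0.2, 0.1, -1.9]
width: 0.181
```

Run:
```python
from h import *
n,b,s=tilt("scene",save="pics/c15.png"); print(n,b,s["force"],s["wrist_torque"],s["width"]*87.8,s["eef_pos"])
im=cv2.imread("pics/c15.png"); 
cv2.imwrite("pics/c15b.png",np.clip(cv2.resize(im[100:300,280:480],(600,600))*1.4,0,255).astype(np.uint8))
```

```text
1158 [(np.float64(1.82), np.float64(57.0)), (np.float64(2.07), np.float64(55.0)), (np.float64(2.08), np.float64(54.0)), (np.float64(2.08), np.float64(58.0))] [-0.20944786  0.14961539 -1.90852664] [ 0.0901342  -0.06473898 -0.03849503] 15.909043937848635 [0.504677   0.09605937 0.33921802]
```

View pics/c15b.png

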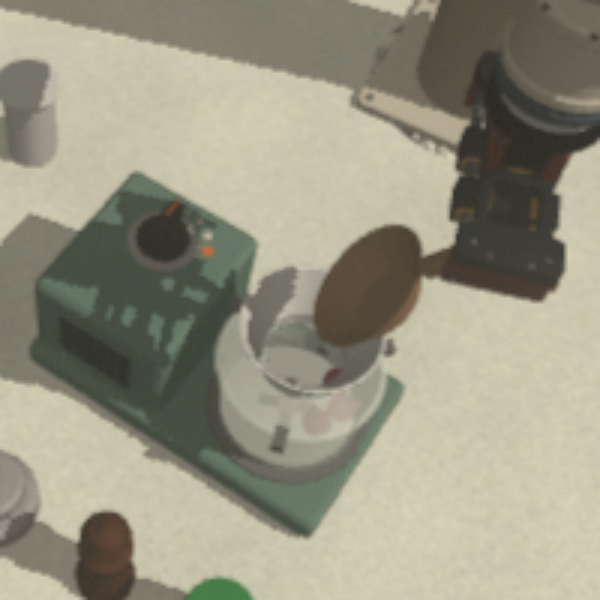

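Call:
move_arm --plan '[{"dx":0,"dy":25,"dz":-2,"spin":0},{"dx":0,"dy":60,"dz":-4,"spin":0},{"dx":0,"dy":100,"dz":-7,"spin":0},{"dx":10,"dy":135,"dz":-9,"spin":0},{"dx":35,"dy":156,"dz":-11,"spin":0}]'

```text
clock: 10.85
eef_pos: [0.4507, 0.2446, 0.305]
eef_rot: [0.252, 1.567, 0.537]
force: [0.2, -0.3, -2.2]
width: 0.178
```

Call:
move_arm --plan '[{"dx":40,"dy":0,"dz":0,"spin":0},{"dx":85,"dy":0,"dz":0,"spin":0},{"dx":125,"dy":0,"dz":0,"spin":0},{"dx":155,"dy":0,"dz":0,"spin":0},{"dx":170,"dy":0,"dz":0,"spin":0}]'

```text
clock: 11.48
eef_pos: [0.4498, 0.2424, 0.1327]
eef_rot: [-2.949, 1.569, -2.665]
force: [0.8, -0.1, -1.8]
width: 0.177
```

Run:
```python
from h import *
n,b,s=tilt("scene",save="pics/c16.png"); print(n,b,s["force"],s["wrist_torque"],s["width"]*87.8,s["eef_pos"])
for L in (.095,.1,.105):
  for h in (.02,.023,.026): print(L,h,tilt("scene",L=L,h=h,rng=(50,64))[1][:2])
print(shift([.4505,.2428,.115]),ctrl.state()["clock"])
im=cv2.imread("pics/c16.png"); 
cv2.imwrite("pics/c16b.png",np.clip(cv2.resize(im[150:350,320:520],(600,600))*1.4,0,255).astype(np.uint8))
```

```text
937 [(np.float64(1.93), np.float64(55.0)), (np.float64(1.94), np.float64(57.0)), (np.float64(1.99), np.float64(56.0)), (np.float64(2.09), np.float64(54.0))] [ 0.80078804 -0.07771417 -1.8151092 ] [ 0.01037378 -0.11216651 -0.02668125] 15.5816265408991 [0.44980201 0.24242918 0.13271804]
0.095 0.02 [(np.float64(2.05), np.float64(58.0)), (np.float64(2.07), np.float64(59.0))]
0.095 0.023 [(np.float64(2.01), np.float64(57.0)), (np.float64(2.2), np.float64(58.0))]
0.095 0.026 [(np.float64(2.07), np.float64(55.0)), (np.float64(2.08), np.float64(56.0))]
0.1 0.02 [(np.float64(1.83), np.float64(56.0)), (np.float64(1.92), np.float64(57.0))]
0.1 0.023 [(np.float64(1.85), np.float64(55.0)), (np.float64(1.91), np.float64(57.0))]
0.1 0.026 [(np.float64(1.86), np.float64(55.0)), (np.float64(1.87), np.float64(56.0))]
0.105 0.02 [(np.float64(2.1), np.float64(56.0)), (np.float64(2.2), np.float64(57.0))]
0.105 0.023 [(np.float64(1.99), np.float64(54.0)), (np.float64(1.99), np.float64(55.0))]
0.105 0.026 [(np.float64(1.95), np.float64(53.0)), (np.float64(2.02), np.float64(52.0))]
[19.97741682 -0.04519589 -0.36263987] 11.975
```

View pics/c16b.png

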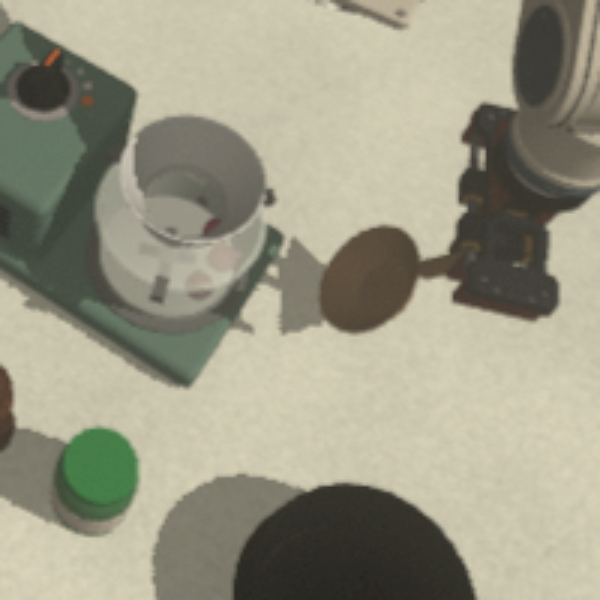

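Call:
move_arm --plan '[{"dx":12,"dy":0,"dz":0,"spin":0},{"dx":20,"dy":0,"dz":0,"spin":0},{"dx":27,"dy":5,"dz":0,"spin":0},{"dx":33,"dy":12,"dz":0,"spin":0},{"dx":38,"dy":19,"dz":0,"spin":0}]' --force 18

```text
clock: 12.6
eef_pos: [0.4449, 0.2614, 0.0958]
eef_rot: [-2.294, 1.57, -2.01]
force: [0.2, -1.8, 0.8]
width: 0.183
```

Run:
```python
from h import *
n,b,s=tilt("scene",save="pics/c17.png"); print(n,b,s["force"],s["wrist_torque"],s["width"]*87.8,s["eef_pos"])
```

```text
807 [(np.float64(1.98), np.float64(48.0)), (np.float64(2.05), np.float64(50.0)), (np.float64(2.05), np.float64(49.0)), (np.float64(2.12), np.float64(51.0))] [ 0.20779957 -1.80572659  0.79095563] [-0.45846916 -0.02533261 -0.07046491] 16.030329119815786 [0.44489868 0.26138596 0.09578367]
```

Working as planned: the tilt is 48° and contact force is only a few N. Continuing.

Call:
move_arm --plan '[{"dx":5,"dy":7,"dz":0,"spin":0},{"dx":11,"dy":15,"dz":0,"spin":0},{"dx":19,"dy":23,"dz":0,"spin":0},{"dx":27,"dy":31,"dz":0,"spin":0},{"dx":36,"dy":38,"dz":0,"spin":0}]'

```text
clock: 13.28
eef_pos: [0.4343, 0.2981, 0.0596]
eef_rot: [0.375, 1.57, 0.659]
force: [-0.5, 1.1, 2.4]
width: 0.181
```

Run:
```python
from h import *
n,b,s=tilt("scene",save="pics/c18.png"); print(n,b,s["force"],s["wrist_torque"],s["width"]*87.8,s["eef_pos"])
```

```text
1133 [(np.float64(1.84), np.float64(27.0)), (np.float64(1.84), np.float64(25.0)), (np.float64(1.88), np.float64(26.0)), (np.float64(2.03), np.float64(28.0))] [-0.53188042  1.078398    2.35993066] [-0.19450749 -0.06716476 -0.04708097] 15.907695848483668 [0.4343431  0.2981469  0.05960444]
```

Call:
move_arm --plan '[{"dx":9,"dy":6,"dz":0,"spin":0},{"dx":20,"dy":12,"dz":0,"spin":0},{"dx":31,"dy":16,"dz":0,"spin":0},{"dx":41,"dy":19,"dz":0,"spin":0},{"dx":49,"dy":21,"dz":0,"spin":0}]'

```text
clock: 13.95
eef_pos: [0.4284, 0.3177, 0.0104]
eef_rot: [-2.629, 1.571, -2.345]
force: [-0.6, 0.7, 1.2]
width: 0.185
```

Run:
```python
from h import *
n,b,s=tilt("scene",save="pics/c19.png"); print(n,b,s["force"],s["wrist_torque"],s["width"]*87.8,s["eef_pos"])
```

```text
965 [(np.float64(1.76), np.float64(3.0)), (np.float64(1.86), np.float64(2.0)), (np.float64(2.03), np.float64(1.0)), (np.float64(2.13), np.float64(4.0))] [-0.63782618  0.72258514  1.18111338] [-0.06414568 -0.16503738  0.0647673 ] 16.221181966517964 [0.42843159 0.31772975 0.01038676]
```

Call:
move_arm --plan '[{"dx":2,"dy":0,"dz":0,"spin":0},{"dx":4,"dy":0,"dz":0,"spin":0},{"dx":4.5,"dy":0,"dz":0,"spin":0},{"dx":4.5,"dy":0,"dz":0,"spin":0}]' --force 10

```text
clock: 14.5
eef_pos: [0.4286, 0.3177, 0.0069]
eef_rot: [0.529, 1.57, 0.812]
force: [-0.4, 1.2, 2.8]
width: 0.183
```

Run:
```python
from h import *
n,b,s=tilt("scene",save="pics/c20.png"); print(n,b,s["force"],s["wrist_torque"],s["width"]*87.8,s["eef_pos"])
```

```text
947 [(np.float64(1.77), np.float64(1.0)), (np.float64(1.95), np.float64(0.0)), (np.float64(2.11), np.float64(2.0)), (np.float64(2.15), np.float64(-1.0))] [-0.43118703  1.23390606  2.82406659] [ 0.2296675   0.0801339  -0.06312936] 16.091293389405667 [0.42862888 0.31767668 0.0069456 ]
```

Call:
move_arm --plan '[{"dx":0,"dy":0,"dz":0,"spin":0},{"dx":0,"dy":0,"dz":0,"spin":0}]' --force 3

```text
clock: 14.8
eef_pos: [0.4286, 0.3176, 0.0067]
eef_rot: [0.424, 1.571, 0.708]
force: [-1.1, 1.9, 1.5]
width: 0.186
```

Call:
move_arm --plan '[{"dx":0,"dy":0,"dz":0,"spin":0},{"dx":0,"dy":0,"dz":0,"spin":0},{"dx":0,"dy":0,"dz":0,"spin":0},{"dx":0,"dy":0,"dz":0,"spin":0}]' --grip 50

```text
clock: 15.3
eef_pos: [0.4285, 0.3175, 0.0066]
eef_rot: [-2.589, 1.571, -2.305]
force: [-0.0, 0.5, -0.1]
width: 0.563
```

Call:
move_arm --plan '[{"dx":-5,"dy":0,"dz":0,"spin":0},{"dx":-25,"dy":0,"dz":0,"spin":0},{"dx":-60,"dy":0,"dz":0,"spin":0},{"dx":-110,"dy":0,"dz":0,"spin":0},{"dx":-165,"dy":0,"dz":0,"spin":0}]'

```text
clock: 15.92
eef_pos: [0.428, 0.3173, 0.1731]
eef_rot: [-2.819, 1.57, -2.535]
force: [-0.1, -0.2, -0.6]
width: 0.57
```

Run:
```python
from h import *
s,p,Rm=pose(); print(s["clock"],p,s["width"],s["force"])
im,d=ctrl.get_image("scene"); cv2.imwrite("pics/c21b.png",np.clip(cv2.resize(im[140:320,300:520],None,fx=3,fy=3)*1.4,0,255).astype(np.uint8))
P=cloud("scene",d); Q=P[225:285,420:510].reshape(-1,3); Q=Q[(Q[:,2]>.012)&(Q[:,2]<.05)]; print(Q.min(0),Q.max(0))
from scipy.optimize import least_squares
c=np.array([.4584,.2225])
rim=Q[Q[:,2]>.024]
for i in range(5):
    r=np.hypot(*(rim[:,:2]-c).T); m=abs(r-.0545)<.006
    c=least_squares(lambda q:np.hypot(rim[m,0]-q[0],rim[m,1]-q[1])-.0545,c).x
rr=rim[m]; A=np.c_[rr[:,:2]-c,np.ones(len(rr))]; print(c,np.linalg.lstsq(A,rr[:,2],rcond=None)[0])
```

```text
15.925 [0.42801844 0.31727816 0.17309982] 0.5703045164655521 [-0.12155377 -0.15240673 -0.58705161]
[0.40086425 0.1687224  0.01200417] [0.51318907 0.35187547 0.03428627]
[0.45895532 0.22383485] [ 0.0175769  -0.00457886  0.02840148]
```

View pics/c21b.png

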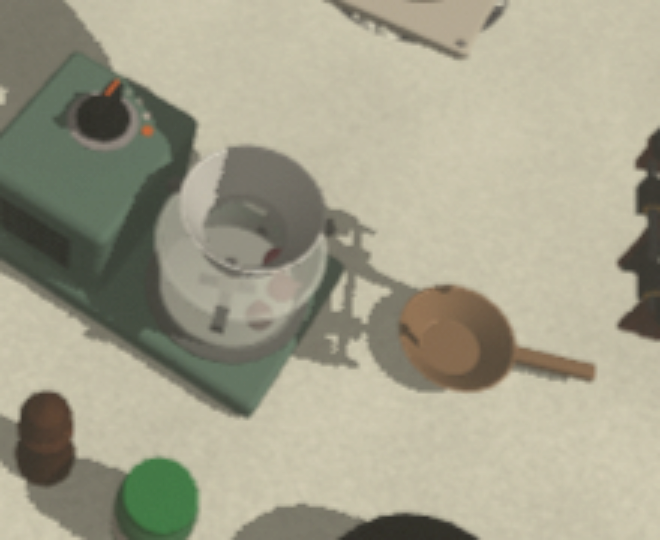

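Call:
move_arm --plan '[{"dx":-50,"dy":0,"dz":0,"spin":0},{"dx":-95,"dy":-30,"dz":1,"spin":-0.15},{"dx":-130,"dy":-75,"dz":2,"spin":-0.3},{"dx":-150,"dy":-128,"dz":4,"spin":-0.45},{"dx":-157,"dy":-185,"dz":6,"spin":-0.6}]'

```text
clock: 16.6
eef_pos: [0.4869, 0.1406, 0.3306]
eef_rot: [-0.623, 1.567, 0.267]
force: [1.0, 0.1, 0.0]
width: 0.567
```

Run:
```python
from h import *
s,p,Rm=pose(); print(s["clock"],p,s["width"],s["force"],s["qpos"]); print(np.round(Rm,3)); print(shift([.58,-.15,.33]))
```

```text
16.6 [0.48688539 0.14055291 0.3306174 ] 0.5665762310292551 [0.9763467  0.11572172 0.01528557] [ 2.57532057e-01  1.28253936e-01  1.77293174e+00  3.59684695e-05
  1.23694516e+00 -6.32444862e-01]
[[ 0.003 -0.777  0.629]
 [ 0.001  0.629  0.777]
 [-1.    -0.002  0.003]]
[   0.66257894 -255.23875637 -167.16592073]
```

Call:
move_arm --plan '[{"dx":0,"dy":-51,"dz":-33,"spin":-0.15},{"dx":0,"dy":-102,"dz":-67,"spin":-0.3},{"dx":0,"dy":-153,"dz":-100,"spin":-0.45},{"dx":0,"dy":-204,"dz":-134,"spin":-0.6},{"dx":0,"dy":-255,"dz":-167,"spin":-0.6}]'

```text
clock: 17.23
eef_pos: [0.5776, -0.1512, 0.3289]
eef_rot: [-1.561, 1.57, -0.075]
force: [0.9, 0.2, -0.6]
width: 0.57
```

Run:
```python
from h import *
s,p,Rm=pose(); print(s["clock"],p,s["width"],s["force"],s["qpos"]); print(np.round(Rm,3))
im,P=wcloud("w22")
for n in ["dial_grip","dial"]:
    try:
        for q in ctrl.spot_point("wrist",n)[:2]:
            a,b=map(int,q["at"]); print(n,q,P[b,a])
    except Exception as e: print(n,e)
```

```text
17.225 [ 0.5775964  -0.15116476  0.32890149] 0.5704826434020882 [ 0.85732809  0.15212893 -0.60580571] [-2.75962881e-01  2.79467570e-01  1.58627379e+00  1.16592302e-04
  1.27530264e+00 -1.76143882e+00]
[[ 0.001 -0.996  0.085]
 [-0.     0.085  0.996]
 [-1.    -0.001  0.   ]]
dial_grip {'at': [303.5, 104.4], 'confidence': 0.89} [ 0.4903394  -0.15889531  0.19036015]
dial it knows: bowl, burner, dial_grip, dish, fondue_pot, fork, gherkin_jar, hopper, kirsch, pepper_mill, processor, pusher, shallot
```

View pics/w22.png

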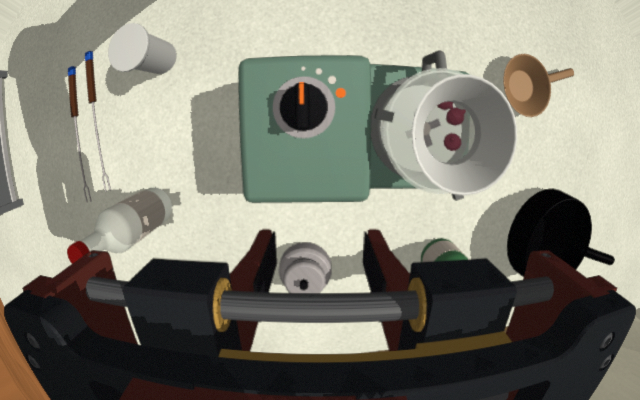

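Run:
```python
from h import *
P=np.load("pics/w22P.npy")
B=P[70:140,270:340].reshape(-1,3)
T=B[(B[:,2]>.186)&(B[:,2]<.197)]; print("top",len(T),np.percentile(T,[2,50,98],axis=0))
r=cv2.minAreaRect((T[:,:2]*1000).astype(np.float32)); print(r)
U,S,V=np.linalg.svd(T[:,:2]-T[:,:2].mean(0),full_matrices=False); print("mean",T.mean(0),"dir",np.degrees(np.arctan2(V[0,1],V[0,0])))
# block edges
K=P[40:215,225:385].reshape(-1,3); K=K[(K[:,2]>.144)&(K[:,2]<.154)]
print(cv2.minAreaRect((K[:,:2]*1000).astype(np.float32)))
# orange line pix
im=cv2.imread("pics/w22.png"); h=cv2.cvtColor(im,cv2.COLOR_BGR2HSV); m=(h[...,0]<18)&(h[...,0]>5)&(h[...,1]>180)&(h[...,2]>150); m[:70]=0;m[140:]=0;m[:,:270]=0;m[:,330:]=0
O=P[m]; print("orange",len(O),O.mean(0))
Sk=B[(B[:,2]>.152)&(B[:,2]<.164)]; print("skirt",len(Sk),(Sk.min(0)+Sk.max(0))/2,Sk.max(0)-Sk.min(0))
s,p,Rm=pose(); print(p)
```

```text
top 617 [[ 0.47004741 -0.16732545  0.18818436]
 [ 0.49196235 -0.16046519  0.19094832]
 [ 0.51300515 -0.15422616  0.19276398]]
((491.0898742675781, -160.7395782470703), (13.115856170654297, 45.320701599121094), 86.50102233886719)
mean [ 0.49175245 -0.16055684  0.19080508] dir -3.729754595153092
((516.54833984375, -162.6456298828125), (147.89918518066406, 166.23513793945312), 85.37168884277344)
orange 97 [ 0.4791416  -0.15961575  0.191687  ]
skirt 1874 [ 0.4877861  -0.16018944  0.15789358] [0.08156005 0.07404152 0.01178637]
[ 0.57830731 -0.15419314  0.32837988]
```

Call:
move_arm --plan '[{"dx":30,"dy":15,"dz":-5,"spin":-0.02},{"dx":60,"dy":30,"dz":-11,"spin":-0.02},{"dx":75,"dy":35,"dz":-14,"spin":-0.02},{"dx":75,"dy":35,"dz":-14,"spin":-0.02}]'

```text
clock: 17.82
eef_pos: [0.5409, -0.1597, 0.2532]
eef_rot: [1.265, 1.569, 2.769]
force: [-0.0, 0.6, -0.4]
width: 0.573
```

Run:
```python
from h import *
s,p,Rm=pose(); print(s["clock"],p,np.round(Rm,3))
im,P=wcloud("w23")
T=P[(P[...,2]>.186)&(P[...,2]<.197)&(np.hypot(P[...,0]-.491,P[...,1]+.16)<.035)]
print("top",len(T),np.percentile(T,[2,50,98],axis=0))
print(cv2.minAreaRect((T[:,:2]*1000).astype(np.float32)))
U,S,V=np.linalg.svd(T[:,:2]-T[:,:2].mean(0),full_matrices=False); print("mean",T.mean(0),"dir",np.degrees(np.arctan2(V[0,1],V[0,0])))
print(shift([.4914,-.1606,.225]))
```

```text
17.825 [ 0.54089995 -0.15969423  0.25316438] [[-0.001 -0.998  0.067]
 [ 0.001  0.067  0.998]
 [-1.     0.001  0.   ]]
top 1085 [[ 0.46959725 -0.16770569  0.18830083]
 [ 0.49079686 -0.16080361  0.19098906]
 [ 0.51239313 -0.15416528  0.19271909]]
((491.0843505859375, -160.88864135742188), (12.685430526733398, 45.38238525390625), 85.84819793701172)
mean [ 0.49084946 -0.16084996  0.19086192] dir -4.041376091049722
[29.15057124 50.3404172  -4.10909111]
```

View pics/w23.png

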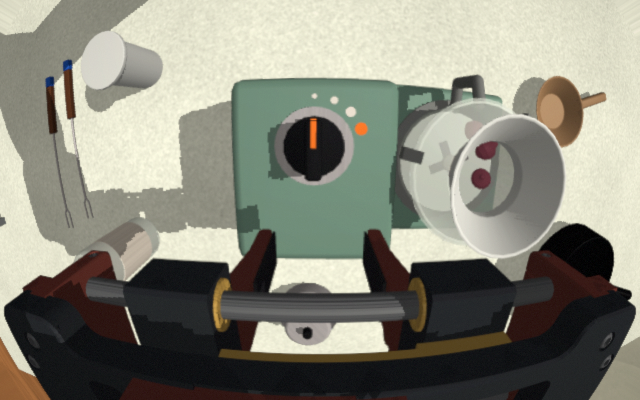

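Call:
move_arm --plan '[{"dx":10,"dy":25,"dz":-2,"spin":0},{"dx":20,"dy":45,"dz":-4,"spin":0},{"dx":40,"dy":50.5,"dz":-4.4,"spin":0},{"dx":62,"dy":50.5,"dz":-4.4,"spin":0},{"dx":80,"dy":50.5,"dz":-4.4,"spin":0}]'

```text
clock: 18.5
eef_pos: [0.4923, -0.1612, 0.1745]
eef_rot: [-1.807, 1.568, -0.303]
force: [0.5, -0.5, 0.3]
width: 0.57
```

Run:
```python
from h import *
s,p,Rm=pose(); print(s["clock"],p,np.round(Rm,3),s["force"],s["qpos"])
print(shift([.4911,-.1609,.163]))
```

```text
18.5 [ 0.49225049 -0.16119131  0.17449647] [[ 0.003 -0.998  0.066]
 [-0.001  0.066  0.998]
 [-1.    -0.003 -0.001]] [ 0.46399407 -0.49279303  0.34517665] [-3.39493594e-01  3.32114130e-01  1.90485845e+00  1.36239792e-04
  9.01686468e-01 -1.84389605e+00]
[11.49294439  1.20010571  0.22215407]
```

Call:
move_arm --plan '[{"dx":6,"dy":1,"dz":0,"spin":0},{"dx":10,"dy":1,"dz":0,"spin":0},{"dx":10,"dy":1,"dz":0,"spin":0}]'

```text
clock: 18.88
eef_pos: [0.4902, -0.1611, 0.1642]
eef_rot: [-1.827, 1.57, -0.323]
force: [0.8, -0.0, 0.1]
width: 0.572
```

Call:
move_arm --plan '[{"dx":0,"dy":0,"dz":0,"spin":0},{"dx":0,"dy":0,"dz":0,"spin":0},{"dx":0,"dy":0,"dz":0,"spin":0},{"dx":0,"dy":0,"dz":0,"spin":0},{"dx":0,"dy":0,"dz":0,"spin":0}]' --grip 3 --force 30

```text
clock: 19.5
eef_pos: [0.4897, -0.161, 0.1638]
eef_rot: [-0.778, 1.571, 0.726]
force: [-0.0, 0.5, 1.8]
width: 0.149
```

Run:
```python
from h import *
s,p,Rm=pose(); print(s["clock"],p,np.round(Rm,3),s["force"],s["wrist_torque"],s["width"]*87.8)
```

```text
19.5 [ 0.48968948 -0.16098908  0.16375011] [[ 0.    -0.998  0.067]
 [ 0.     0.067  0.998]
 [-1.    -0.     0.   ]] [-0.04477106  0.50429547  1.78384188] [ 0.11646151 -0.13323809 -0.19386915] 13.042817606426635
```

Call:
move_arm --plan '[{"dx":0,"dy":-1,"dz":0,"spin":0.1},{"dx":0,"dy":-1,"dz":0,"spin":0.25},{"dx":0,"dy":-1,"dz":0,"spin":0.4},{"dx":0,"dy":-1,"dz":0,"spin":0.5},{"dx":0,"dy":-1,"dz":0,"spin":0.6}]' --force 50

```text
clock: 20.12
eef_pos: [0.4904, -0.1596, 0.1637]
eef_rot: [0.981, 1.568, 1.881]
force: [-0.3, 9.1, 4.3]
width: 0.142
```

Run:
```python
from h import *
s,p,Rm=pose(); print(s["clock"],p,np.degrees(np.arctan2(Rm[1,2],Rm[0,2])),s["force"],s["wrist_torque"],s["width"]*87.8)
```

```text
20.125 [ 0.49035083 -0.1595909   0.16374829] 51.60038356525038 [-0.3163824   9.06699938  4.34854325] [ 1.50772429 -0.09554904  0.10046267] 12.465259797729495
```

Call:
move_arm --plan '[{"dx":0,"dy":0.9,"dz":1.2,"spin":0.12},{"dx":0,"dy":0.9,"dz":1.2,"spin":0.25},{"dx":0,"dy":0.9,"dz":1.2,"spin":0.38},{"dx":0,"dy":0.9,"dz":1.2,"spin":0.5},{"dx":0,"dy":0.9,"dz":1.2,"spin":0.6}]'

```text
clock: 20.75
eef_pos: [0.4916, -0.1586, 0.1638]
eef_rot: [0.359, 1.568, 0.659]
force: [5.2, 6.1, -1.4]
width: 0.143
```

Run:
```python
from h import *
s,p,Rm=pose(); print(s["clock"],p,np.degrees(np.arctan2(Rm[1,2],Rm[0,2])),s["force"],s["wrist_torque"],s["width"]*87.8,s["qpos"])
im,d=ctrl.get_image("scene"); cv2.imwrite("pics/c24.png",np.clip(cv2.resize(im[150:230,290:400],None,fx=6,fy=6,interpolation=cv2.INTER_CUBIC)*1.4,0,255).astype(np.uint8))
im,P=wcloud("w24")
```

```text
20.75 [ 0.49164157 -0.15863517  0.16377147] 17.203198201716255 [ 5.18763316  6.13809562 -1.35054154] [ 1.1357166  -0.85934625  0.1045262 ] 12.558681929392066 [-0.33633433  0.34702476  1.91404834  0.00255352  0.87924616 -0.6382149 ]
```

View pics/c24.png

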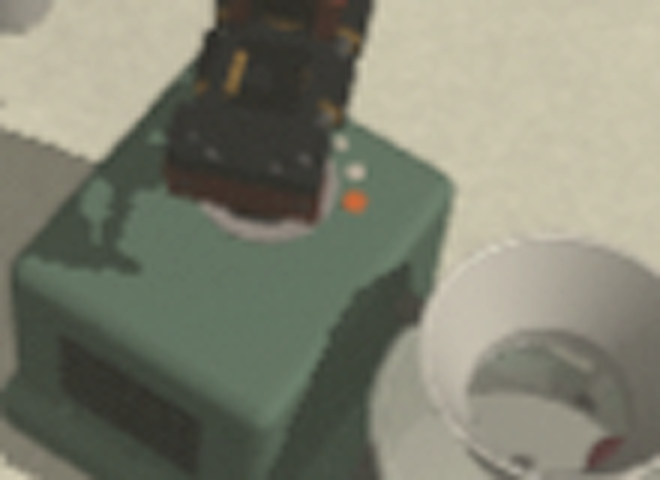

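View pics/w24.png

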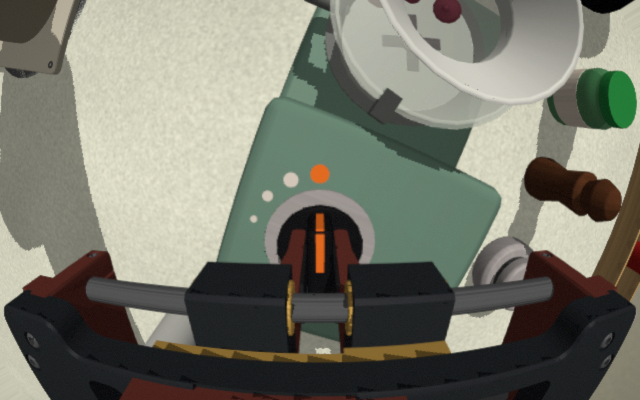

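Call:
move_arm --plan '[{"dx":0,"dy":0.7,"dz":1,"spin":0.02},{"dx":0,"dy":0.7,"dz":1,"spin":0.02},{"dx":0,"dy":0.7,"dz":1,"spin":0.02},{"dx":0,"dy":0.7,"dz":1,"spin":0.02}]'

```text
clock: 21.35
eef_pos: [0.4917, -0.1585, 0.1638]
eef_rot: [-0.073, 1.57, 0.211]
force: [2.8, 3.4, -0.1]
width: 0.144
```

Run:
```python
from h import *
s,p,Rm=pose(); a=np.degrees(np.arctan2(Rm[1,2],Rm[0,2])); print(s["clock"],p,a,np.radians(86.1-a),s["force"],s["wrist_torque"],s["width"]*87.8)
im,P=wcloud("w25")
big=cv2.imread("pics/w25.png")
cv2.imwrite("pics/w25z.png",cv2.resize(big[150:310,220:420],None,fx=4,fy=3.5))
# line direction: orange line and orange dot
h=cv2.cvtColor(big,cv2.COLOR_BGR2HSV); m=((h[...,0]<18)&(h[...,0]>5)&(h[...,1]>180)&(h[...,2]>150)).astype(np.uint8)
n,l,st,c=cv2.connectedComponentsWithStats(m); 
for i in range(1,n):
    if st[i,4]>15: print(c[i],st[i])
# dish + shallots final
im,d=ctrl.get_image("scene"); cv2.imwrite("pics/c25.png",im)
for n in ["shallot1","dish"]:
    for q in ctrl.spot_in("scene",n): print(n,q)
im,d=ctrl.get_image("side"); cv2.imwrite("pics/s25.png",im)
```

```text
21.35 [ 0.4917386  -0.15853273  0.16377759] 16.26872653308429 1.2187856428582347 [ 2.75393614  3.38200534 -0.1104831 ] [ 0.41497506 -0.57945959  0.19051256] 12.608134953320757
[318.50980392 173.46666667] [310 165  18  18 255]
[319.06086957 222.54782609] [316 214   8  17 115]
[319.48844884 253.43894389] [316 235   8  38 303]
dish {'box': [464.8, 253.6, 66.7, 33.5], 'confidence': 0.86}
```

View pics/w25z.png

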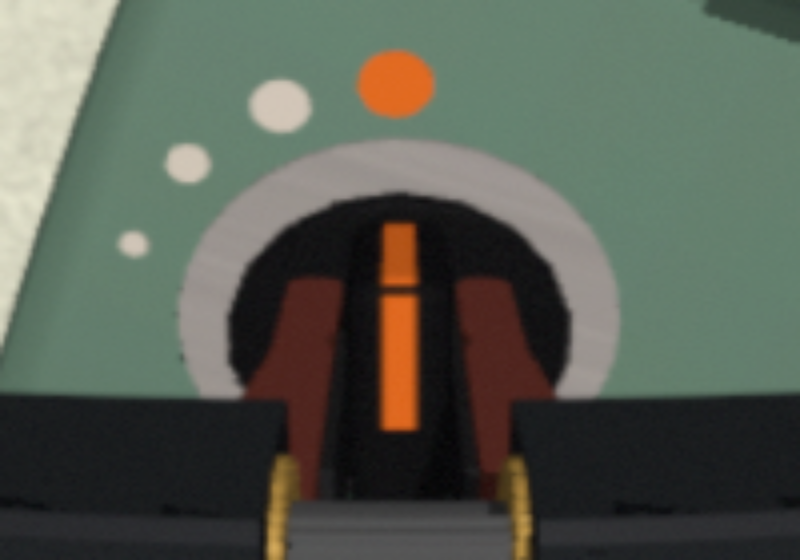

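View pics/c25.png

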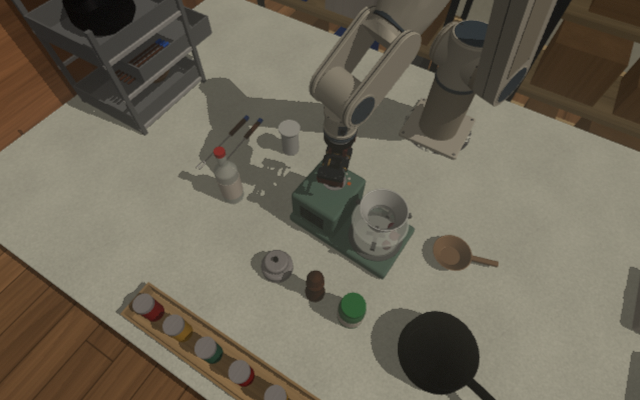

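The orange line points at the orange dot, with the dial turned about 1.22 rad and held at a steady 0.19 N m. The dish is back in place, and everything else looks undisturbed. Handing in.

Run:
```python
from h import *
s,p,Rm=pose(); a=np.degrees(np.arctan2(Rm[1,2],Rm[0,2])); print(s["clock"],np.radians(86.1-a),s["force"],s["wrist_torque"],s["width"]*87.8)
print(ctrl.sign_off())
```

```text
21.6 1.2187997740208225 [3.23949715 3.56604506 0.64862776] [ 0.57487763 -0.7274259   0.18960738] 12.600944844992465
the job is handed in; nothing more can be done
None
```

The job is done and handed in at 21.6 s, with the arm still holding the dial at the third step.

- **Shallots:** The tool can only spin about its vertical axis, so I held the dish over the hopper by its handle and eased the grip until it pivoted in the jaws to about 57°. All three shallots rolled out and went down into the bowl. Pictures taken afterwards show them in the bowl. In the last check the shallot detector found none in the scene view, so the count of three rests on those earlier pictures.
- **Dish:** I levelled it against the shelf with only a few newtons of contact, then let go about 1.5 mm from where it started. The pivot fit read about 1° of tilt just before release. A rough plane fit of the rim from the scene depth gave about the same afterwards.
- **Dial:** I turned it clockwise by about 1.22 rad. The wrist picture shows its orange line pointing at the orange dot, and it is held at about 0.19 N m with a 50 N grip. There was a sideways force of up to about 9 N while turning, eased to about 5 N before hand-in.
- **Everything else:** By eye, the bystanders stand where they were in the last scene picture. I didn't measure them.

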